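# Put the stray clay press with its match and shut the propped chest

### The arm

A 6-joint arm with a two-finger parallel gripper is mounted at the origin on the work surface. World frame = base frame: x ahead of the robot, y to its left, z up, the work surface at z = 0. Lengths are in m, angles in degrees, forces in N, time in s.
With the tool pointing down it reaches from about 0.35 to 0.875 m from the base axis. Payload 4.2 kg.
Tool frame: the origin (TCP) lies midway between the tips of the shut fingers; the grasp point (between the pads) lies 19 mm behind it; z points along the fingers, y is the direction in which the jaws open and shut (so a half turn about z gives the same grasp; the last joint's range is limited). The gripper opens to 87 mm and grips with 3 to 60 N. Pads are 19 mm wide; open, the fingers measure 117 mm over their backs; the gripper's body (75 mm by 190 mm) begins 51 mm behind the grasp point.
Start: joints at [-56.918, 22.042, 0.453, 0, -68.411, -14.817], TCP at [0.196, -0.593, 0.198] pointing down, gripper open.
Joint ranges: [-179.83, 179.83], [-69.29, 118.12], [-61.27, 80.66], [-181.25, 117.63], [-171.15, -9.14], [-177.46, 177.46]. Speed limits (degrees/s): [159.86, 159.86, 180, 180, 180, 180].

### API

Orientations are given as a 3x3 rotation matrix whose columns are the frame's x, y, z axes.
In Python, from station import sense, capture, calibration, finish_job gives the robot as it stands.
- The arm moves only by the tool carry_out, never from a script. Its argument "commands" is one flat list of numbers, 6 for each row, row after row: the shift along the tool's x, y, z in mm, then the turn, a rotation vector about the tool's x, y, z in rad. A call has 1 to 5 rows; each row shifts and turns the pose as measured when the row begins, along the tool's axes as they then stand; what a row does not reach is not made up. A row lasts 1/8 s, in which the tool goes at most 62.5 mm and 10.7 degrees, less where a joint would pass 70% of its speed; a pose out of reach is approached as far as the arm can. A call is refused whole if a number of a shift passes 62.5 or a number of a turn 0.188, either way. A call with a gripper value outside its range is refused whole. "grip" is the finger opening in mm, from 0 to 87, set as the call begins (left out, the last holds). The fingers move at their own pace and stop on an object; the grip force is fixed at half the most. Time passes only in rows, so rows that do not move let the fingers close. It gives the time, the measured TCP pose, the force and the opening at its end, in the units of the state.
- sense(): the state, without advancing time (a new reading comes with each control period).
- capture(name): name is "side" or "top"; returns the picture (420x560x3 uint8, red, green, blue); there is no depth.
- calibration(name): a dict with "fx", "fy", "cx", "cy" (pixels), "dist" ([k1, k2, p1, p2, k3] as OpenCV has them; the pictures are not rectified), "rvec" (rotation vector, rad) and "tvec" (3), from world to camera coordinates, as OpenCV has them. Camera axes: x right, y down, z forward; pixel columns grow to the right and rows downward; lengths in m; the calibration is good to about 2 mm. A picture is of the moment at which its call begins. calibration takes no time and is no camera call.
- finish_job(): hands the job in, once; it reports no verdict.
The state is a dict: "time_s": time; "joints": joint angles; "joint_velocities": joint speeds; "effort": joint torques, N m; "tcp_pos": TCP position; "ee_rot": TCP orientation; "wrist_force": force on the tool from outside, world axes, zero at the start; "moment": the same for the moment, N m; "gripper_width": opening from 0.0 (shut) to 1.0 (fully open).
Only numpy, scipy, OpenCV 4.12 (cv2) and the standard library are available. Lean on these libraries where they do the work, as an engineer would, in place of code of your own. Each camera call takes 0.05 s, during which the arm holds its last target.

### The job

Lay the long clay press that was left on the table in the open chest, flat, right way up, in the compartment with the other one of the same shape. Then press the locked folding stay down at its knee to break it and lower the lid until it is fully shut, gently: do not let it slam, never lean hard on the chest, its stay or its lid, and leave the other things on the table where they are.

Things in the scene. Friction and masses are not known exactly. Their poses are not given: they have to be found in the camera images.
- chest: Base of the plywood chest, fixed: 190 (x) x 250 (y) mm; origin: centre of its underside, z up; floor 20 mm up. Lid hinge on the +x side, stay outside the -y end. A divider 8 mm thick along x at y = 0, top 50 mm up, makes two compartments (+y, -y) of 164 x 108 mm. One holds the matching long press, the other a round press. The rim is on an upper frame: see lid.
- lid (a joint): Lid, rad: 0 propped open (75 degrees up), grows as lowered, 1.309 shut. Board 190 x 250 x 10 mm, 0.35 to 0.65 kg, hinged at chest x = +95 mm on the rim of the upper frame, which is set 0 to 25 mm high and not measured: rim 85 to 110 mm above the underside; see or feel. Stiff hinge: with the stay broken it stays put; push it straight down 125 mm from the hinge once past 0.4, 3 to 10 N.
- knee (a joint): Fold of the stay's knee, rad: 0 straight and locked (just past centre: pushing the lid cannot shut it); grows as the knee is pressed down, about 2.0 with the lid shut. Takes about 5 to 8 N down on the knee's plate to break, then 10 to 15 N of steady friction; 45 mm down draws the lid to about 0.4, 60 mm to about 0.7.
- knee_foot (a point): Point on the chest's base, level with its underside, straight below the middle of the knee's dark steel thumb plate, 40 (x) x 60 (y) x 6 mm, which leans 25 degrees to the chest's -x. Locked, the plate's top is 43 mm above the rim (128 to 153 mm up; feel for it). Pressed, it goes down, drifting 10 to 18 mm to +x. Its inner end is 13 mm off the chest's wall; the lid swings down beside it.
- stray_center (a point): Centre (half-way up) of the long clay press left on the table: wood, 50 mm high, a flat sole 120 (x) x 44 (y) x 16 mm with a grip ridge 90 (x) x 20 (y) x 34 mm upright on top; about 0.1 to 0.17 kg. This point is 25 mm above the sole's underside; x along its length, z up.
- mate_center (a point): Centre (half-way up) of the like long press in the chest: same shape, size and axes. It lies along the chest's x near the end wall of its compartment, 84 mm from the divider's middle; the space between it and the divider, about 58 mm wide, is free. The middle of that space is 33 mm from the divider's middle.
- round_press: Round wooden press, 54 mm across, 57 mm high with a knob, in the other compartment; origin at the centre of its underside.
- cup: Terracotta cup 76 mm across, 85 mm high, on the table; leave alone. Origin under its centre.
- jar: Grey jar with white cap 68 mm across, 100 mm high, on the table; leave alone. Origin under its centre.
- bowl: Terracotta bowl 120 mm across, 55 mm high, on the table; leave alone. Origin under its centre.
- rib: Dark wooden rib 100 x 50 x 12 mm, on the table; leave alone. Origin under its centre.
- brush: Brush 190 mm long, on the table; leave alone. Its origin lies within it.
- cork_block: Cork block 100 x 60 x 35 mm, on the table; leave alone. Origin under its centre.
There are look-alikes about, which are no part of the job. What is shaped like the part that bears stray_center but orange is not meant.

How it is judged (in metres and radians):
On the way, in this order (a step that is already met when the one before it is completed fails the run):
1. the stray press lies flat in its match's compartment, let go, with the lid still propped open (x of stray_center in the frame of chest between -0.087 and 0.087 m and y of stray_center in the frame of chest between -0.117 and 0.117 m and z of each of stray_center, mate_center in the frame of chest below 0.062 m and x of mate_center in the frame of chest between -0.087 and 0.087 m and y of mate_center in the frame of chest between -0.117 and 0.117 m and (y of each of stray_center, mate_center in the frame of chest above 0.005 m or y of each of stray_center, mate_center in the frame of chest below -0.005 m) and angle between stray_center's own z axis and vertical below 0.2 rad and value of joint lid below 0.1 rad and contact force between the fingers and stray below 0.3 N), for 0.2 s.
2. the stay's knee is broken (folded by more than 0.5 rad) (value of joint knee above 0.5 rad), for 0.1 s.
At the end, for the whole second after the job is handed in: The lid is fully shut (within 0.015 rad, about 3 mm at its free edge) and at rest; the two long presses lie in the same compartment of the chest, the stray one right way up and flat (within 0.2 rad) (value of joint lid above 1.294 rad and velocity of joint lid below 0.05 rad/s and x of stray_center in the frame of chest between -0.087 and 0.087 m and y of stray_center in the frame of chest between -0.117 and 0.117 m and z of each of stray_center, mate_center in the frame of chest below 0.062 m and x of mate_center in the frame of chest between -0.087 and 0.087 m and y of mate_center in the frame of chest between -0.117 and 0.117 m and (y of each of stray_center, mate_center in the frame of chest above 0.005 m or y of each of stray_center, mate_center in the frame of chest below -0.005 m) and angle between stray_center's own z axis and vertical below 0.2 rad and linear speed of stray below 0.02 m/s); the robot touches nothing.
It fails at once if the lid slams (faster than 2.5 rad/s) (velocity of joint lid above 2.5 rad/s).
It fails at once if the robot leans on the chest, its stay or its lid with more than 60 N (contact force between any of the fingers, the arm and chest above 60 N).
It fails at once if another thing on the table is moved by more than 30 mm (distance of any of cup, jar, bowl, rib, brush, cork_block from where it was at the start of the episode above 0.03 m).
It also fails if it takes over 66 s, if anything falls off the work surface, if the arm or the gripper's body presses on something with over 40 N, if the wrist force passes 120 N, or if a joint passes its speed limit or range.

## Working session

There is one attempt and no reset: what is moved stays moved. The work goes in short steps, Python scripts to look and compute and a tool call to move; the robot and the scene stay as the last step left them, time stands still between calls to the robot, and variables do not carry over. Pictures are saved under pics/ and viewed, and the job is handed in when it is done.

Besides the shell and the picture viewer there is one more tool, called after "Emit:" in YAML: its name, and indented under it one key for each argument. carry_out: Moves the arm, as the interface text tells. Its arguments: {"type":"object","properties":{"commands":{"type":"array"},"grip":{"type":"number"}},"required":["commands"]}

```bash
ls; mkdir -p pics
python3 - <<'E'
from station import *
import cv2
for n in("side","top"):
    im=capture(n); cv2.imwrite(f"pics/{n}0.png",im[:,:,::-1]); c=calibration(n); print(n,c)
s=sense(); print(s)
E
```

```text
pics
side {'fx': 546.1023139405772, 'fy': 546.1023139405772, 'cx': 272.6175719795739, 'cy': 200.69292004227177, 'dist': array([-0.21514084,  0.        ,  0.        ,  0.        ,  0.        ]), 'rvec': array([ 0.56908715,  2.5798027 , -1.34852021]), 'tvec': array([ 0.48576194, -0.01978149,  1.72400788])}
top {'fx': 542.7038741469155, 'fy': 542.7038741469155, 'cx': 280.0736046270437, 'cy': 209.7731357284275, 'dist': array([-0.18125796,  0.        ,  0.        ,  0.        ,  0.        ]), 'rvec': array([ 2.03919474, -2.16867994,  0.23805066]), 'tvec': array([-0.03772939,  0.50512775,  1.42423537])}
{'time_s': 0.1, 'joints': array([-5.69177937e+01,  2.20856014e+01,  3.90418130e-01, -2.52751303e-02,
       -6.84116617e+01, -1.48173701e+01]), 'joint_velocities': array([-0.0717276 , -0.03014202,  0.18104746,  0.15288941, -0.01305534,
        0.04744719]), 'effort': array([-1.45680926e-03, -3.91689456e+01,  1.87934786e+01,  4.23197195e+00,
        1.34808096e-02, -7.13213331e-05]), 'tcp_pos': array([ 0.19573075, -0.59296461,  0.19739628]), 'ee_rot': array([[-9.49668953e-01, -3.13254570e-01, -6.74172095e-04],
       [-3.13255285e-01,  9.49667276e-01,  1.78636047e-03],
       [ 8.06535954e-05,  1.90763905e-03, -9.99998177e-01]]), 'wrist_force': array([0.43927648, 0.12845539, 0.38487617]), 'moment': array([ 0.02426395, -0.05369937,  0.02364505]), 'gripper_width': 0.996347469354781}
```

View pics/side0.png

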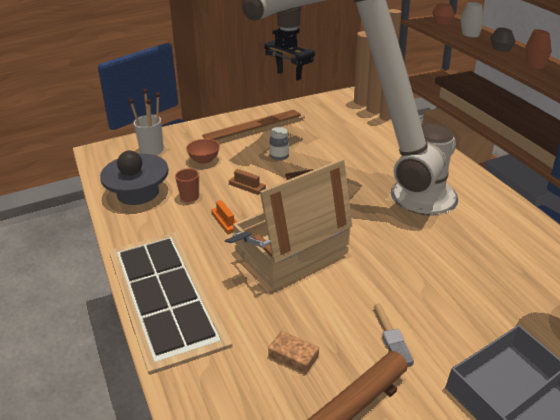

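View pics/top0.png

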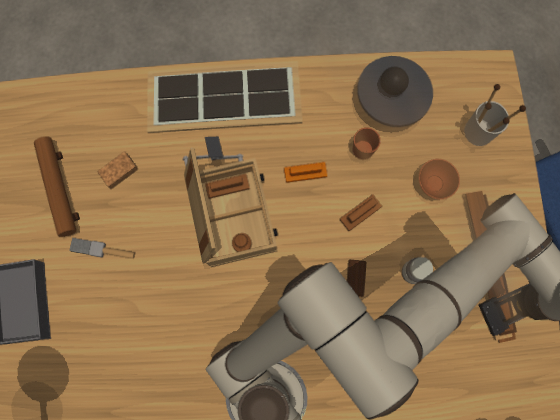

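The top view shows three things with the press shape. The brown one on the table is at (360,212) and is the one I want. The orange look-alike is at (305,172), and the mate is in the chest at (228,187). The dark rib at (357,278) is flat. The chest is at about (235,210), with the stay plate at (214,148). I'll take enlarged crops next.

```bash
cat > h.py <<'E'
import numpy as np, cv2
from station import *
def cal(n):
    c=calibration(n); K=np.array([[c['fx'],0,c['cx']],[0,c['fy'],c['cy']],[0,0,1.]])
    return K,np.array(c['dist'],float),np.array(c['rvec'],float),np.array(c['tvec'],float)
def px2w(n,uv,z):
    K,d,r,t=cal(n); R=cv2.Rodrigues(r)[0]
    p=cv2.undistortPoints(np.array(uv,float).reshape(-1,1,2),K,d).reshape(-1,2)
    rays=np.c_[p,np.ones(len(p))]@R; C=-R.T@t
    z=np.broadcast_to(z,len(p))
    return C+rays*((z-C[2])/rays[:,2])[:,None]
def proj(n,X):
    K,d,r,t=cal(n); return cv2.projectPoints(np.array(X,float).reshape(-1,1,3),r,t,K,d)[0].reshape(-1,2)
def crop(src,dst,x0,y0,w,h,s):
    im=cv2.imread(src)[y0:y0+h,x0:x0+w]; im=cv2.resize(im,None,fx=s,fy=s,interpolation=cv2.INTER_CUBIC)
    for x in range((x0//10+1)*10,x0+w,10):
        L=8 if x%50 else 16; cv2.line(im,((x-x0)*s,0),((x-x0)*s,L),(0,255,255),1)
        if x%20==0: cv2.putText(im,str(x),((x-x0)*s-10,26),0,.4,(0,255,255),1)
    for y in range((y0//10+1)*10,y0+h,10):
        cv2.line(im,(0,(y-y0)*s),(8,(y-y0)*s),(0,255,255),1)
        if y%20==0: cv2.putText(im,str(y),(10,(y-y0)*s+4),0,.4,(0,255,255),1)
    cv2.imwrite(dst,im)
E
python3 - <<'E'
from h import *
crop("pics/top0.png","pics/c_stray.png",325,180,75,60,10)
crop("pics/top0.png","pics/c_chest.png",175,125,110,150,4)
crop("pics/side0.png","pics/c_side.png",210,155,160,140,5)
for n in("side","top"):
    K,d,r,t=cal(n);print(n,-cv2.Rodrigues(r)[0].T@t)
E
```

```text
side [1.00805183 1.10601937 0.98443477]
top [ 0.17536788 -0.05467425  1.50042686]
```

View pics/c_stray.png

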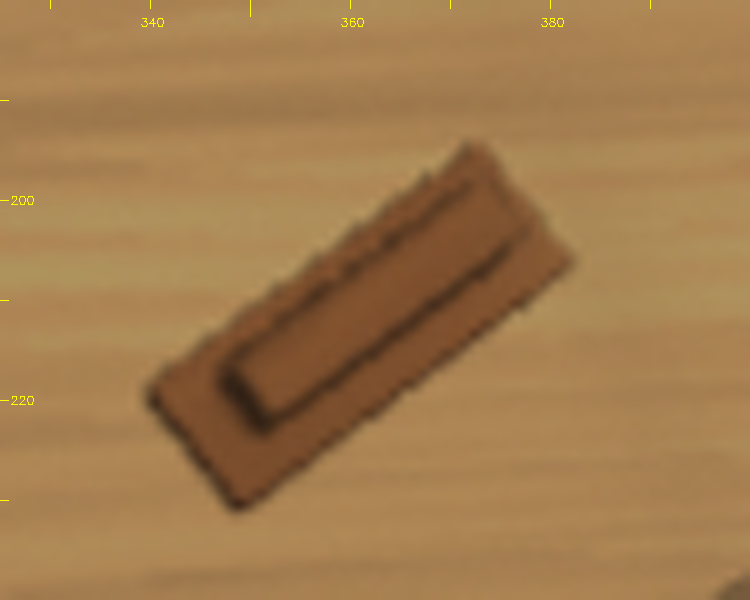

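View pics/c_chest.png

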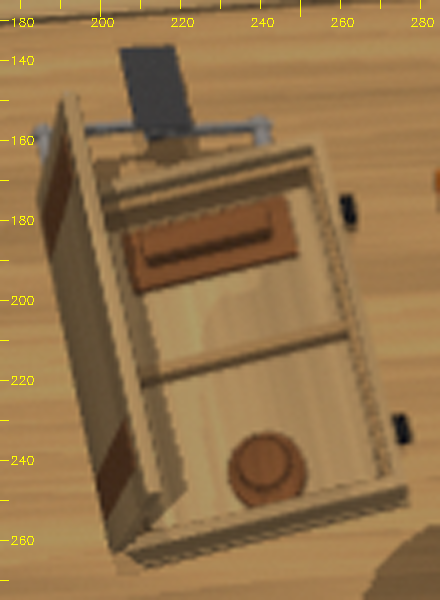

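View pics/c_side.png

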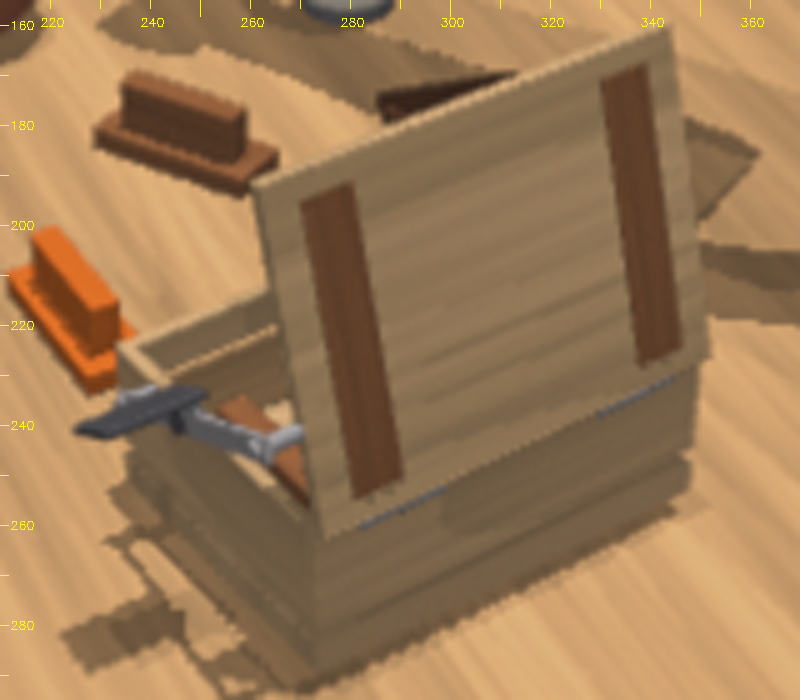

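```bash
cat > fit.py <<'E'
from h import *
from scipy.optimize import least_squares
obs=[("side",(95,-125,0),(274,289.5)),("side",(95,-125,'h'),(275,263)),("side",(95,125,'h'),(350,228)),("side",(95,125,0),(348,254)),
("side",(-95,-125,'h'),(234,225)),("top",(-95,-125,'h'),(254.8,161.5)),("top",(-95,125,'h'),(277,247)),("top",(0,0,50),None)]
obs=[o for o in obs if o[2]]
def w(p,c):
    z=p[3] if c[2]=='h' else c[2]/1000
    a=p[2]; x,y=c[0]/1000,c[1]/1000
    return [p[0]+np.cos(a)*x-np.sin(a)*y,p[1]+np.sin(a)*x+np.cos(a)*y,z]
def res(p): return np.concatenate([proj(n,w(p,c))[0]-uv for n,c,uv in obs])
E
python3 - <<'E'
from fit import *
print(px2w("top",[(228,187),(240,240),(255,161),(277,247),(360,212)],[.05,.05,.095,.095,.016]))
for p0 in ([.5,.0,np.pi/2,.095],[.5,.0,np.pi,.095],[.5,.05,-np.pi/2,.095],[.5,.0,0,.095]):
    r=least_squares(res,p0,loss='soft_l1'); print(r.cost,r.x,np.degrees(r.x[2]))
    if r.cost<200: print(res(r.x).reshape(-1,2).round(1)); P=r.x
c=px2w("top",[(340,219),(348.7,230.5),(382.3,206),(372.5,194.3)],.016)
print(c,c.mean(0),np.linalg.norm(np.diff(c,axis=0),axis=1))
v=(c[3]-c[0]+c[2]-c[1]);print("yaw",np.degrees(np.arctan2(v[1],v[0])))
rc=px2w("top",[(347.5,217),(351.5,222.5)],.05);print(rc)
cc,ss=np.cos(P[2]),np.sin(P[2]);R=np.array([[cc,ss],[-ss,cc]])
def toch(q):return (R@(np.array(q)[:,:2]-P[:2]).T).T
print("mate corners",toch(px2w("top",[(206,182),(209,197.3),(249,189),(246,174)],.036)))
print("div",toch(px2w("top",[(211,220),(262,207)],.05)))
print("round",toch(px2w("top",[(240.5,241)],.077)))
print("plate",toch(px2w("top",[(205,137),(218,136),(223,158),(211,159.5)],P[3]+.043)))
E
```

```text
[[ 0.57686399  0.07140208  0.05      ]
 [ 0.4261576   0.04478385  0.05      ]
 [ 0.63289416 -0.00866066  0.095     ]
 [ 0.39391938 -0.05421707  0.095     ]
 [ 0.49064835 -0.29297681  0.016     ]]
5.603577563788285 [0.50184419 0.06322866 1.74345697 0.08586673] 99.89272639222897
[[ 0.2 -0.8]
 [-1.5  0.7]
 [ 0.7 -0.7]
 [ 0.7 -2.3]
 [ 0.   0.4]
 [ 0.3 -2.4]
 [-0.9  0.2]]
5.603577563788238 [0.50184419 0.06322866 1.74345699 0.08586673] 99.89272704933528
[[ 0.2 -0.8]
 [-1.5  0.7]
 [ 0.7 -0.7]
 [ 0.7 -2.3]
 [ 0.   0.4]
 [ 0.3 -2.4]
 [-0.9  0.2]]
5.603577563788509 [ 0.50184419  0.06322866 -4.53972832  0.08586673] -260.107272696543
[[ 0.2 -0.8]
 [-1.5  0.7]
 [ 0.7 -0.7]
 [ 0.7 -2.3]
 [ 0.   0.4]
 [ 0.3 -2.4]
 [-0.9  0.2]]Traceback (most recent call last):
  File "<stdin>", line 4, in <module>
    return func(*args, **kwargs)
    result = trf(vector_fun.fun, vector_fun.jac, x0, f0, J0, lb, ub, ftol, xtol,
                 gtol, max_nfev, x_scale, loss_function, tr_solver,
                 tr_options.copy(), verbose, callback=callback_wrapped)
    return trf_no_bounds(
        fun, jac, x0, f0, 
[... 241 characters left out ...]
   ~~~~~~~~~~~~~~~~^^^^^^^^^^^^^^^^^
    return np.atleast_1d(self.fun(x))
                         ~~~~~~~~^^^
    return self.f(x, *self.args, **self.kwargs)
           ~~~~~~^^^^^^^^^^^^^^^^^^^^^^^^^^^^^^
  File "fit.py", line 10, in res
    def res(p): return np.concatenate([proj(n,w(p,c))[0]-uv for n,c,uv in obs])
                                       ~~~~^^^^^^^^^^
  File "h.py", line 13, in proj
    K,d,r,t=cal(n); return cv2.projectPoints(np.array(X,float).reshape(-1,1,3),r,t,K,d)[0].reshape(-1,2)
            ~~~^^^
  File "h.py", line 4, in cal
    c=calibration(n); K=np.array([[c['fx'],0,c['cx']],[0,c['fy'],c['cy']],[0,0,1.]])
ValueError: time passes only in moves, steps and waits
```

```bash
python3 - <<'E'
s=open('h.py').read()
i=s.index("def cal(n)");j=s.index("def px2w")
s=s[:i]+'''CAL={'side':(546.1023139405772,272.6175719795739,200.69292004227177,-0.21514084,[0.56908715,2.5798027,-1.34852021],[0.48576194,-0.01978149,1.72400788]),
'top':(542.7038741469155,280.0736046270437,209.7731357284275,-0.18125796,[2.03919474,-2.16867994,0.23805066],[-0.03772939,0.50512775,1.42423537])}
def cal(n):
    f,cx,cy,k,r,t=CAL[n]
    return np.array([[f,0,cx],[0,f,cy],[0,0,1.]]),np.array([k,0,0,0,0.]),np.array(r),np.array(t)
'''+s[j:]
open('h.py','w').write(s)
E
cat > m.py <<'E'
from fit import *
r=least_squares(res,[.5,.06,1.74,.09],loss='soft_l1'); P=r.x; print(r.cost,P,np.degrees(P[2])); print(res(P).reshape(-1,2).round(1).tolist())
cc,ss=np.cos(P[2]),np.sin(P[2]);R=np.array([[cc,ss],[-ss,cc]])
def toch(q):return (R@(np.array(q)[:,:2]-P[:2]).T).T.round(4)
E
python3 - <<'E'
from m import *
c=px2w("top",[(340,219),(348.7,230.5),(382.3,206),(372.5,194.3)],.016)
print(c,c.mean(0),np.linalg.norm(np.diff(c,axis=0),axis=1))
v=(c[3]-c[0]+c[2]-c[1]);print("yaw",np.degrees(np.arctan2(v[1],v[0])))
print("mate corners",toch(px2w("top",[(206,182),(209,197.3),(249,189),(246,174)],.036)))
print("div",toch(px2w("top",[(211,220),(262,207)],.05)))
print("round",toch(px2w("top",[(240.5,241)],.077)))
print("plate",toch(px2w("top",[(205,137),(218,136),(223,158),(211,159.5)],P[3]+.043)))
E
```

```text
5.603577570615587 [0.50184419 0.06322866 1.74345697 0.08586673] 99.89272602101985
[[0.2, -0.8], [-1.5, 0.7], [0.7, -0.7], [0.7, -2.3], [0.0, 0.4], [0.3, -2.4], [-0.9, 0.2]]
[[ 0.47415794 -0.23488825  0.016     ]
 [ 0.43999227 -0.25643778  0.016     ]
 [ 0.50399156 -0.35801786  0.016     ]
 [ 0.53964457 -0.33349031  0.016     ]] [ 0.48944658 -0.29570855  0.016     ] [0.040394   0.12006007 0.04327514]
yaw -57.103573915960304
mate corners [[ 0.0531 -0.1081]
 [ 0.0537 -0.0627]
 [-0.0603 -0.0599]
 [-0.0616 -0.1045]]
div [[ 0.0603  0.0052]
 [-0.0839  0.0021]]
round [[-0.0069  0.0856]]
plate [[ 0.0236 -0.2038]
 [-0.0112 -0.1981]
 [-0.0115 -0.1339]
 [ 0.0205 -0.1374]]
```

Run:
```python
from m import *
crop("pics/side0.png","pics/c_grip.png",245,0,90,90,7)
crop("pics/top0.png","pics/c_stay.png",175,130,100,60,8)
for z in (.09,.11,.13): print(z,toch(px2w("top",[(186,159),(223,157.5),(262,156),(218,160)],z)).tolist())
```

```text
5.603577570615587 [0.50184419 0.06322866 1.74345697 0.08586673] 99.89272602101985
[[0.2, -0.8], [-1.5, 0.7], [0.7, -0.7], [0.7, -2.3], [0.0, 0.4], [0.3, -2.4], [-0.9, 0.2]]
0.09 [[0.0896, -0.1689], [-0.0105, -0.1488], [-0.1152, -0.1279], [0.0044, -0.145]]
0.11 [[0.0875, -0.1617], [-0.0112, -0.1419], [-0.1144, -0.1212], [0.0034, -0.1381]]
0.13 [[0.0854, -0.1544], [-0.0119, -0.1349], [-0.1137, -0.1146], [0.0025, -0.1312]]
```

View pics/c_grip.png

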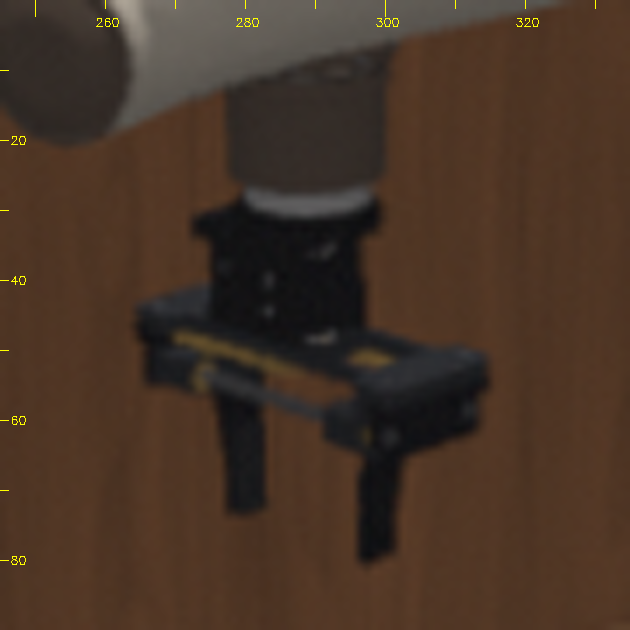

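View pics/c_stay.png

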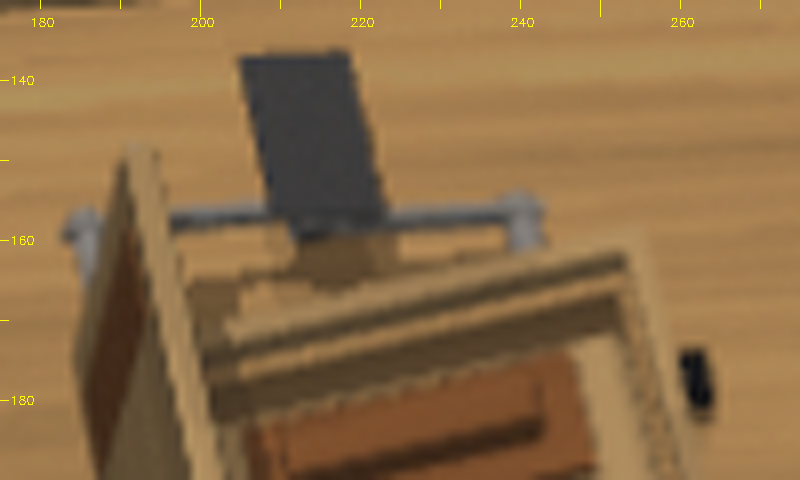

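```bash
cat > plan.py <<'E'
import numpy as np,sys
from station import sense
from scipy.spatial.transform import Rotation as Ro
def plan(target,ydeg,tilt=None,vmax=45,wmax=.17,n=None):
    """tool down, tool y at ydeg in world; target in m"""
    s=sense(); p=np.array(s['tcp_pos']);M=np.array(s['ee_rot'])
    a=np.radians(ydeg); y=np.array([np.cos(a),np.sin(a),0]);z=np.array([0,0,-1.]);x=np.cross(y,z)
    T=np.c_[x,y,z]
    if tilt is not None: T=T@Ro.from_rotvec(tilt).as_matrix()
    d=np.array(target)-p; rv=Ro.from_matrix(M.T@T).as_rotvec()
    k=n or max(1,int(np.ceil(max(np.linalg.norm(d)*1000/vmax,np.linalg.norm(rv)/wmax))))
    st=rv/k; rows=[]
    for i in range(k):
        Mi=M@Ro.from_rotvec(st*i).as_matrix()
        rows+= [*(Mi.T@(d/k)*1000).round(1),*st.round(3)]
    print("t",round(s['time_s'],2),"pos",p.round(4),"F",np.round(s['wrist_force'],1),"w",round(s['gripper_width']*87,1),"rows",k)
    for i in range(min(k,5)): print(rows[6*i:6*i+6])
if __name__=="__main__":
    a=[float(v) for v in sys.argv[1:]]
    plan(a[:3],a[3],vmax=a[4] if len(a)>4 else 45)
E
python3 plan.py .4938 -.3024 .13 213
```

```text
t 0.1 pos [ 0.1957 -0.593   0.1974] F [0.4 0.1 0.4] w 86.7 rows 11
[np.float64(-34.0), np.float64(16.6), np.float64(6.2), np.float64(0.0), np.float64(0.0), np.float64(-0.166)]
[np.float64(-36.3), np.float64(10.7), np.float64(6.1), np.float64(0.0), np.float64(0.0), np.float64(-0.166)]
[np.float64(-37.6), np.float64(4.6), np.float64(6.1), np.float64(0.0), np.float64(0.0), np.float64(-0.166)]
[np.float64(-37.8), np.float64(-1.7), np.float64(6.1), np.float64(0.0), np.float64(0.0), np.float64(-0.166)]
[np.float64(-37.0), np.float64(-7.9), np.float64(6.1), np.float64(0.0), np.float64(0.0), np.float64(-0.166)]
```

Emit:
carry_out:
  commands: [-34,16.6,0,0,0,-0.166,-36,10.7,0,0,0,-0.166,-37.6,4.6,0,0,0,-0.166,-37.8,-1.7,0,0,0,-0.166,-37,-8,0,0,0,-0.166]
  grip: 60

```text
time_s: 0.72
tcp_pos: [0.3309, -0.4564, 0.194]
ee_rot: [[-0.39, -0.921, -0.004], [-0.921, 0.39, 0.007], [-0.005, 0.007, -1.0]]
wrist_force: [0.8, -0.4, -0.1]
gripper_width: 0.691
```

```bash
sed -i 's/print(rows\[6\*i:6\*i+6\])/print([float(v) for v in rows[6*i:6*i+6]])/' plan.py; python3 plan.py .4938 -.3024 .13 213
```

```text
t 0.72 pos [ 0.3309 -0.4564  0.194 ] F [ 0.8 -0.4 -0.1] w 60.2 rows 6
[-34.2, -15.1, 10.7, 0.001, 0.001, -0.163]
[-31.3, -20.4, 10.7, 0.001, 0.001, -0.163]
[-27.6, -25.2, 10.7, 0.001, 0.001, -0.163]
[-23.2, -29.3, 10.7, 0.001, 0.001, -0.163]
[-18.1, -32.7, 10.7, 0.001, 0.001, -0.163]
```

Emit:
carry_out:
  commands: [-34,-15,2,0,0,-0.163,-31,-20.4,5,0,0,-0.163,-27.6,-25,10,0,0,-0.163,-23.2,-29.3,10,0,0,-0.163,-18,-32.7,10,0,0,-0.163]

```text
time_s: 1.35
tcp_pos: [0.4682, -0.3214, 0.1553]
ee_rot: [[0.427, -0.904, -0.005], [-0.904, -0.427, 0.008], [-0.01, 0.001, -1.0]]
wrist_force: [-0.1, -0.0, -0.5]
gripper_width: 0.689
```

```bash
python3 plan.py .4938 -.3024 .09 213
```

```text
t 1.35 pos [ 0.4682 -0.3214  0.1553] F [-0.1 -0.  -0.5] w 60.0 rows 2
[-2.8, -15.7, 32.7, 0.0, 0.005, -0.067]
[-1.9, -15.8, 32.7, 0.0, 0.005, -0.067]
```

Emit:
carry_out:
  commands: [-3,-16,20,0,0.005,-0.067,-2,-16,20,0,0.005,-0.067,0,0,0,0,0,0]

```text
time_s: 1.72
tcp_pos: [0.4954, -0.2987, 0.1122]
ee_rot: [[0.552, -0.834, -0.004], [-0.834, -0.552, 0.001], [-0.003, 0.003, -1.0]]
wrist_force: [-0.3, -0.1, 0.8]
gripper_width: 0.697
```

```bash
python3 plan.py .4938 -.3024 .026 213
python3 - <<'E'
from h import *
im=capture("top");cv2.imwrite("pics/top1.png",im[:,:,::-1]);crop("pics/top1.png","pics/t1c.png",310,170,120,100,6)
im=capture("side");cv2.imwrite("pics/side1.png",im[:,:,::-1]);crop("pics/side1.png","pics/s1c.png",200,100,120,110,6)
E
```

```text
t 1.73 pos [ 0.4954 -0.2987  0.1122] F [-0.3 -0.1  0.8] w 60.6 rows 2
[1.2, 1.6, 43.1, 0.001, 0.002, 0.004]
[1.2, 1.6, 43.1, 0.001, 0.002, 0.004]
```

View pics/s1c.png

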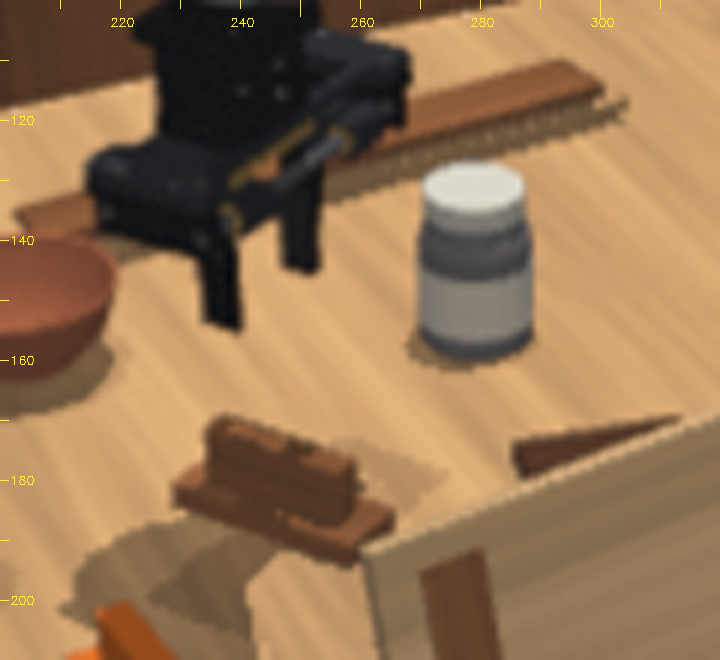

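The side view shows the fingers at (222,154) and (250,145), above the brown press at about (247,178). The press is alone, the jar at (275,145) is clear, and the jaws line up across the ridge. I'll descend.

Emit:
carry_out:
  commands: [1,1.5,30,0,0,0,1,1.5,28,0,0,0,0,0,18,0,0,0,0,0,8,0,0,0]

```text
time_s: 2.33
tcp_pos: [0.4964, -0.3076, 0.034]
ee_rot: [[0.545, -0.838, 0.01], [-0.838, -0.545, -0.005], [0.009, -0.006, -1.0]]
wrist_force: [0.6, -0.3, 0.9]
gripper_width: 0.691
```

```bash
python3 plan.py .4938 -.3024 .026 213
```

```text
t 2.33 pos [ 0.4964 -0.3076  0.034 ] F [ 0.6 -0.3  0.9] w 60.2 rows 1
[-5.8, -0.6, 8.0, -0.006, -0.009, 0.001]
```

Emit:
carry_out:
  commands: [-5,-0.5,7,-0.006,-0.009,0,0,0,0,0,0,0]

```text
time_s: 2.58
tcp_pos: [0.4944, -0.3037, 0.0278]
ee_rot: [[0.544, -0.839, 0.001], [-0.839, -0.544, -0.001], [0.001, -0.0, -1.0]]
wrist_force: [1.3, -0.1, -0.5]
gripper_width: 0.69
```

Emit:
carry_out:
  commands: [0,0,0,0,0,0,0,0,0,0,0,0,0,0,0,0,0,0,0,0,0,0,0,0]
  grip: 14

```text
time_s: 3.08
tcp_pos: [0.4958, -0.3041, 0.0298]
ee_rot: [[0.545, -0.839, 0.004], [-0.839, -0.545, -0.002], [0.004, -0.003, -1.0]]
wrist_force: [-0.2, 0.0, -0.8]
gripper_width: 0.322
```

```bash
python3 plan.py .4938 -.3024 .026 213
python3 - <<'E'
from h import *
im=capture("side");cv2.imwrite("pics/side2.png",im[:,:,::-1]);crop("pics/side2.png","pics/s2c.png",200,100,120,110,6)
E
```

```text
t 3.08 pos [ 0.4958 -0.3041  0.0298] F [-0.2  0.  -0.8] w 28.0 rows 1
[-2.5, 0.7, 3.8, -0.003, -0.004, -0.0]
```

View pics/s2c.png

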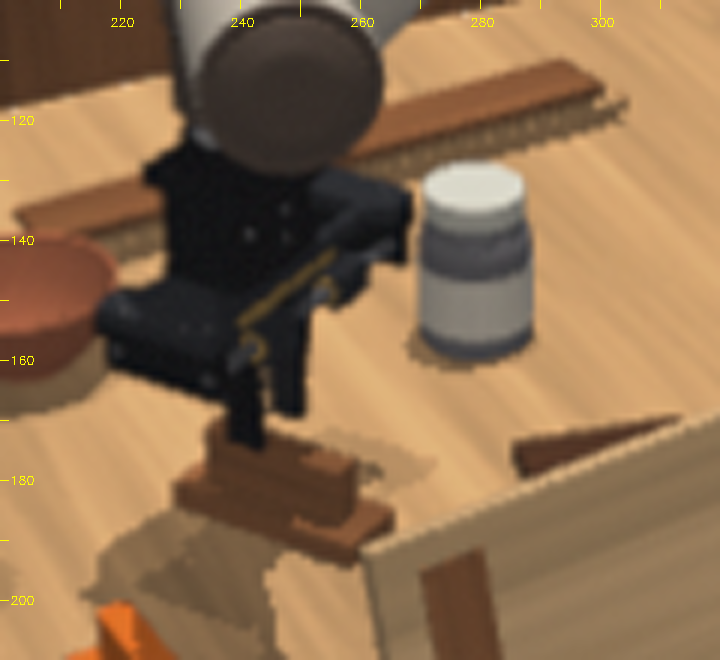

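Run:
```python
from h import *
s=sense();p=s['tcp_pos'];M=s['ee_rot']
for n in("side","top"):
  print(n,proj(n,[p+M[:,1]*v for v in(.014,-.014)]).round(1).tolist())
  c=np.array([.4894,-.2957]);a=np.radians(-57.1);u=np.array([np.cos(a),np.sin(a)]);v=np.array([-u[1],u[0]])
  X=[[*(c+i*.045*u+j*.01*v),z] for z in(.05,.016) for i in(-1,1) for j in(-1,1)]
  print(proj(n,X).round(1).tolist())
im=capture("top");cv2.imwrite("pics/top2.png",im[:,:,::-1]);crop("pics/top2.png","pics/t2c.png",310,160,120,100,6)
```

```text
side [[246.9, 175.2], [241.9, 179.2]]
[[260.2, 175.1], [256.7, 178.0], [237.4, 167.6], [233.8, 170.3], [260.6, 184.0], [257.1, 186.9], [238.0, 176.3], [234.5, 179.1]]
top [[367.6, 212.8], [361.4, 205.0]]
[[352.2, 222.1], [347.7, 216.4], [377.6, 203.1], [373.2, 197.4], [350.6, 224.5], [346.3, 218.9], [375.6, 205.9], [371.2, 200.4]]
```

View pics/t2c.png

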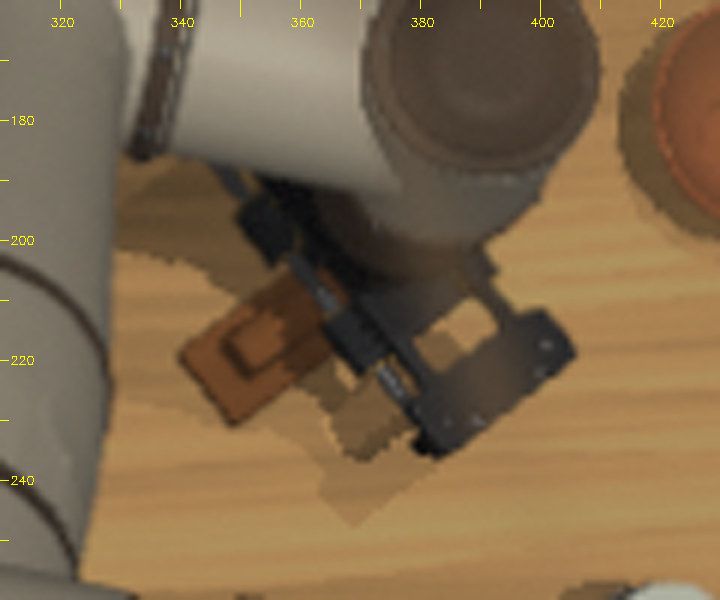

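```bash
python3 - <<'E'
from h import *
p=np.array([.4954,-.2987,.1122]);M=np.array([[0.552, -0.834, -0.004], [-0.834, -0.552, 0.001], [-0.003, 0.003, -1.0]])
print(proj("side",[p+M[:,1]*v for v in(.03,.0375,-.03,-.0375)]).round(1).tolist())
E
python3 plan.py .4938 -.3024 .026 213
```

```text
[[249.2, 151.9], [250.5, 150.9], [238.4, 160.3], [237.0, 161.4]]
t 3.17 pos [ 0.4957 -0.3041  0.0297] F [-0.6  0.6 -0.4] w 20.3 rows 1
[-2.5, 0.7, 3.7, -0.002, -0.004, -0.0]
```

Run:
```python
from h import *
p=np.array([.1957,-.593,.1974]);M=np.array([[-.9497,-.3133,0],[-.3133,.9497,.0018],[0,.0019,-1]])
print(proj("side",[p+M[:,1]*v for v in(.0435,.0585,-.0435,-.0585)]).round(1).tolist())
q=p-M[:,2]*.0  
print(proj("side",[p+M[:,1]*v+np.array([0,0,.019]) for v in(.0435,.0585,-.0435,-.0585)]).round(1).tolist())
im=capture("side");cv2.imwrite("pics/side3.png",im[:,:,::-1]);crop("pics/side3.png","pics/s3c.png",215,140,60,55,12)
```

```text
[[297.1, 85.1], [300.0, 86.2], [280.7, 78.6], [278.0, 77.6]]
[[297.1, 80.2], [300.0, 81.3], [280.7, 73.9], [277.9, 72.9]]
```

View pics/s3c.png

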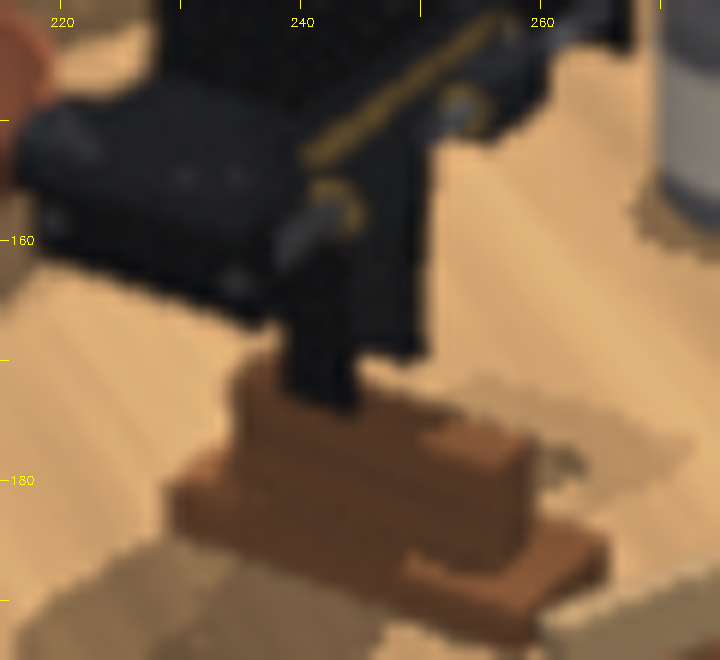

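The visible tips sit about 19 mm above the reported TCP, so the grip may be shallow. I'll open a little, go lower and grip again.

Emit:
carry_out:
  commands: [0,0,0,0,0,0,0,0,0,0,0,0,-2.5,0.5,5,0,-0.004,0,0,0,4.5,0,0,0,0,0,2,0,0,0]
  grip: 32

```text
time_s: 3.85
tcp_pos: [0.4935, -0.3021, 0.0172]
ee_rot: [[0.544, -0.839, 0.001], [-0.839, -0.544, 0.002], [-0.001, -0.002, -1.0]]
wrist_force: [0.2, 0.1, -0.2]
gripper_width: 0.37
```

```bash
python3 plan.py .4938 -.3024 .020 213
```

```text
t 3.85 pos [ 0.4935 -0.3021  0.0172] F [ 0.2  0.1 -0.2] w 32.1 rows 1
[0.4, -0.0, -2.8, -0.002, 0.001, -0.0]
```

Emit:
carry_out:
  commands: [0,0,3,0,0,0,0,0,1,0,0,0]

```text
time_s: 4.1
tcp_pos: [0.4934, -0.302, 0.0126]
ee_rot: [[0.544, -0.839, 0.001], [-0.839, -0.544, 0.002], [-0.001, -0.002, -1.0]]
wrist_force: [-0.2, 0.3, -0.2]
gripper_width: 0.365
```

```bash
python3 plan.py .4938 -.3024 .020 213;python3 - <<'E'
from h import *
im=capture("side");cv2.imwrite("pics/side4.png",im[:,:,::-1]);crop("pics/side4.png","pics/s4c.png",215,140,60,55,12)
E
```

```text
t 4.1 pos [ 0.4934 -0.302   0.0126] F [-0.2  0.3 -0.2] w 31.8 rows 1
[0.5, -0.1, -7.4, -0.002, 0.001, -0.0]
```

View pics/s4c.png

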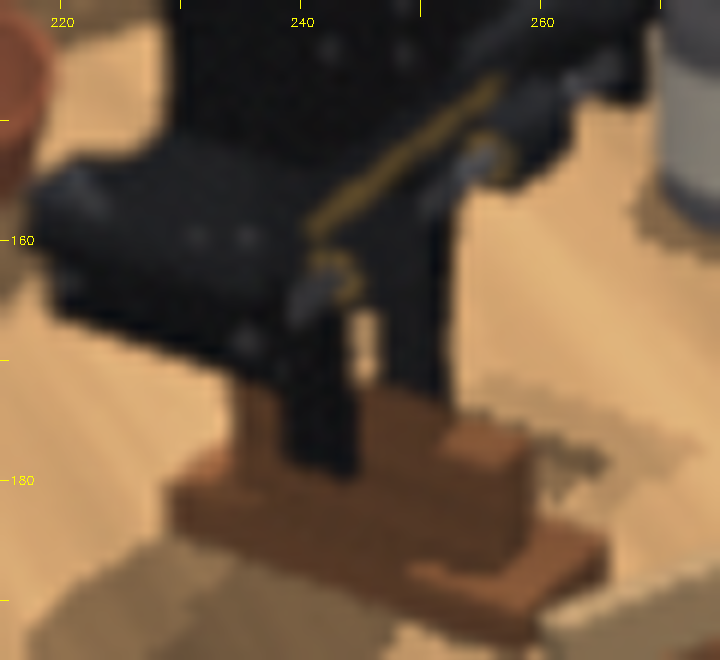

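The reported TCP is below the top of the sole (16 mm) with no contact, so the real tips are about 19 mm above the reported TCP, which agrees with the pictures. In this view the near tip at (242,179) overlaps the ridge by about 18 mm, which is a good grip. I'll close here.

Emit:
carry_out:
  commands: [0,0,0,0,0,0,0,0,0,0,0,0,0,0,0,0,0,0,0,0,0,0,0,0]
  grip: 12

```text
time_s: 4.65
tcp_pos: [0.494, -0.302, 0.0128]
ee_rot: [[0.545, -0.839, 0.002], [-0.839, -0.545, 0.002], [-0.0, -0.002, -1.0]]
wrist_force: [0.2, 0.1, -0.4]
gripper_width: 0.226
```

Emit:
carry_out:
  commands: [0,0,-15,0,0,0,0,0,-30,0,0,0,0,0,-40,0,0,0,0,0,-40,0,0,0]

```text
time_s: 5.15
tcp_pos: [0.4907, -0.3014, 0.1397]
ee_rot: [[0.544, -0.839, -0.007], [-0.839, -0.544, 0.005], [-0.008, 0.004, -1.0]]
wrist_force: [0.4, -0.2, -1.2]
gripper_width: 0.229
```

```bash
cat > tgt.py <<'E'
from m import *
def tow(x,y): return (P[:2]+R.T@np.array([x,y])).round(4)
E
python3 -c "
from tgt import *
print(tow(-.02,-.029),tow(0,-.168),tow(-.012,-.029))"
python3 plan.py .52 .02 .2 190
```

```text
5.603577570615587 [0.50184419 0.06322866 1.74345697 0.08586673] 99.89272602101985
[[0.2, -0.8], [-1.5, 0.7], [0.7, -0.7], [0.7, -2.3], [0.0, 0.4], [0.3, -2.4], [-0.9, 0.2]]
[0.5338 0.0485] [0.6673 0.0921] [0.5325 0.0564]
t 5.15 pos [ 0.4907 -0.3014  0.1397] F [ 0.4 -0.2 -1.2] w 19.9 rows 8
[-31.8, -24.9, -7.4, 0.001, 0.001, 0.05]
[-33.0, -23.3, -7.4, 0.001, 0.001, 0.05]
[-34.1, -21.6, -7.4, 0.001, 0.001, 0.05]
[-35.1, -19.9, -7.4, 0.001, 0.001, 0.05]
[-36.1, -18.1, -7.4, 0.001, 0.001, 0.05]
```

Emit:
carry_out:
  commands: [-32,-25,-8,0,0,0.05,-33,-23,-8,0,0,0.05,-34,-21.6,-8,0,0,0.05,-35,-20,-8,0,0,0.05,-36,-18,-8,0,0,0.05]

```text
time_s: 5.78
tcp_pos: [0.511, -0.0985, 0.1904]
ee_rot: [[0.306, -0.952, 0.005], [-0.952, -0.306, 0.002], [-0.0, -0.006, -1.0]]
wrist_force: [0.1, 0.7, -0.7]
gripper_width: 0.227
```

```bash
python3 plan.py .5338 .0485 .18 190
```

```text
t 5.78 pos [ 0.511  -0.0985  0.1904] F [ 0.1  0.7 -0.7] w 19.8 rows 4
[-33.2, -16.7, 2.7, -0.001, 0.0, 0.034]
[-33.8, -15.5, 2.7, -0.001, 0.0, 0.034]
[-34.3, -14.4, 2.6, -0.001, 0.0, 0.034]
[-34.8, -13.2, 2.6, -0.001, 0.0, 0.034]
```

Emit:
carry_out:
  commands: [-33,-16.5,2,0,0,0.034,-33.5,-15.5,2,0,0,0.034,-34,-14,2,0,0,0.034,-24,-10,2,0,0,0.034,0,0,0,0,0,0]

```text
time_s: 6.4
tcp_pos: [0.5325, 0.0429, 0.1888]
ee_rot: [[0.174, -0.985, 0.012], [-0.985, -0.174, 0.004], [-0.001, -0.013, -1.0]]
wrist_force: [-0.5, -0.1, -1.3]
gripper_width: 0.224
```

```bash
python3 plan.py .5338 .0485 .15 190
python3 - <<'E'
from h import *
for n in("side","top"):
    im=capture(n);cv2.imwrite(f"pics/{n}5.png",im[:,:,::-1])
crop("pics/top5.png","pics/t5c.png",175,125,130,140,4);crop("pics/side5.png","pics/s5c.png",200,120,160,170,4)
E
```

```text
t 6.4 pos [0.5325 0.0429 0.1888] F [-0.5 -0.1 -1.3] w 19.5 rows 1
[-5.2, -1.8, 38.9, -0.013, 0.001, 0.0]
```

View pics/t5c.png

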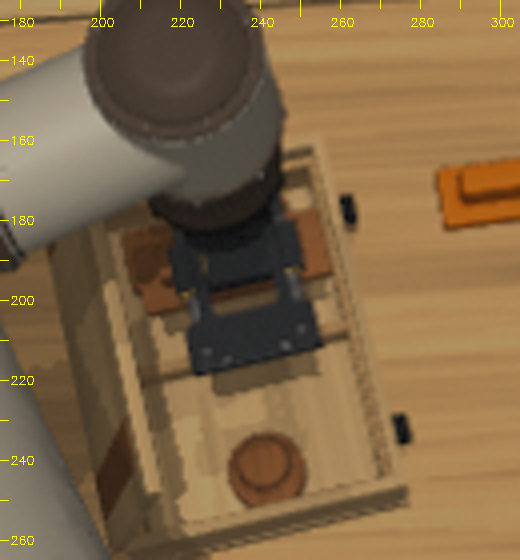

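View pics/s5c.png

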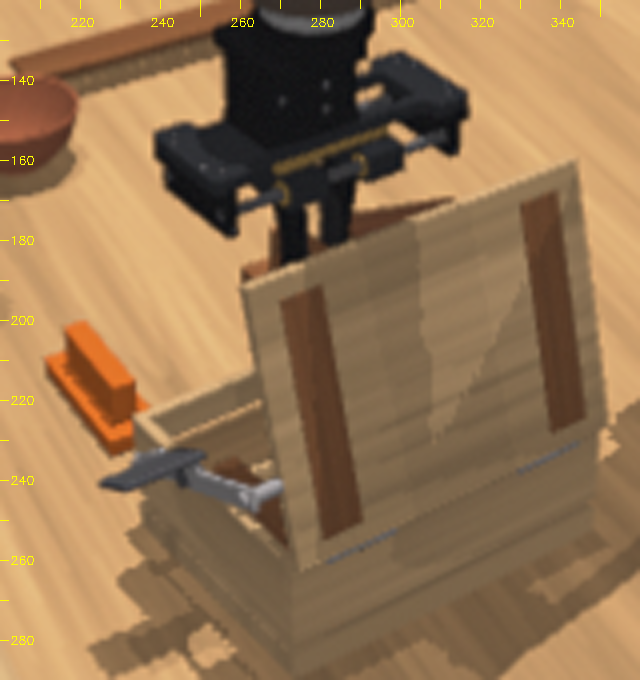

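The top view shows the press held along the chest's x, over the free space between the mate and the divider. In the side view the gripper is clear of the lid and the stay. I'll descend in steps.

Emit:
carry_out:
  commands: [-5,-1.8,25,-0.013,0,0,0,0,25,0,0,0,0,0,25,0,0,0,0,0,5,0,0,0]

```text
time_s: 7.0
tcp_pos: [0.5336, 0.0427, 0.1097]
ee_rot: [[0.168, -0.986, 0.003], [-0.986, -0.168, 0.002], [-0.001, -0.003, -1.0]]
wrist_force: [-0.0, -0.3, -1.7]
gripper_width: 0.229
```

```bash
python3 plan.py .5338 .0485 .05 190
python3 - <<'E'
from h import *
for n in("side","top"):
    im=capture(n);cv2.imwrite(f"pics/{n}6.png",im[:,:,::-1])
crop("pics/top6.png","pics/t6c.png",175,125,130,140,4);crop("pics/side6.png","pics/s6c.png",200,120,160,170,4)
E
```

```text
t 7.0 pos [0.5336 0.0427 0.1097] F [-0.  -0.3 -1.7] w 19.9 rows 2
[-2.8, -0.5, 29.9, -0.001, 0.001, -0.003]
[-2.8, -0.5, 29.9, -0.001, 0.001, -0.003]
```

View pics/t6c.png

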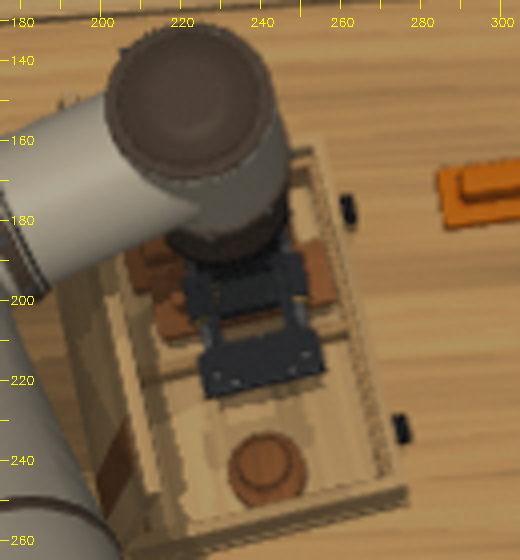

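View pics/s6c.png

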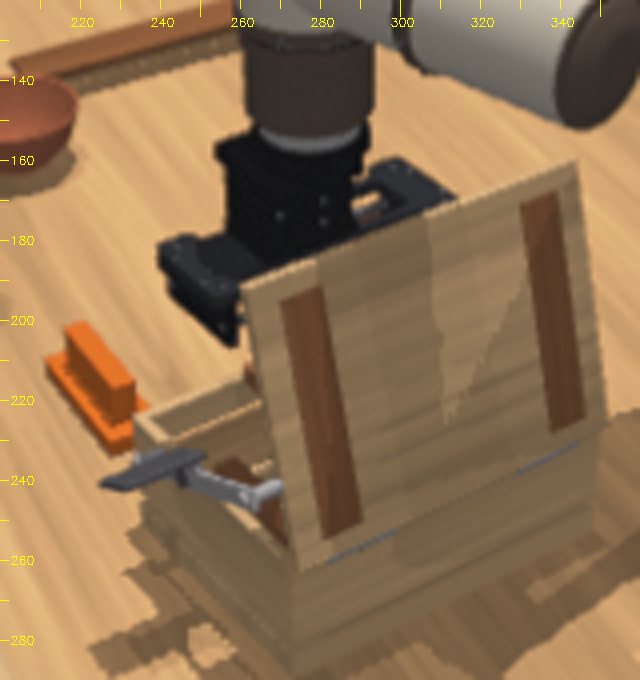

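Run:
```python
from h import *
for z in (.25,.3,.35,.4,.45,.5): print(z,proj("top",[.5336,.0427,z]).round(0).tolist(),proj("side",[.5336,.0427,z]).round(0).tolist())
im=cv2.imread("pics/side6.png");cv2.imwrite("pics/s6d.png",cv2.resize(im[0:280,180:460],None,fx=2.1,fy=2.1))
im=cv2.imread("pics/top6.png");cv2.imwrite("pics/t6d.png",cv2.resize(im[100:420,120:420],None,fx=1.8,fy=1.8))
print(sense()['joints'].round(1))
```

```text
0.25 [[233.0, 182.0]] [[277.0, 174.0]]
0.3 [[231.0, 176.0]] [[277.0, 157.0]]
0.35 [[229.0, 170.0]] [[277.0, 139.0]]
0.4 [[226.0, 163.0]] [[276.0, 120.0]]
0.45 [[224.0, 155.0]] [[276.0, 101.0]]
0.5 [[221.0, 147.0]] [[275.0, 81.0]]
[ 21.9  18.  -19.3  -0.  -52.3 -12.2]
```

View pics/s6d.png

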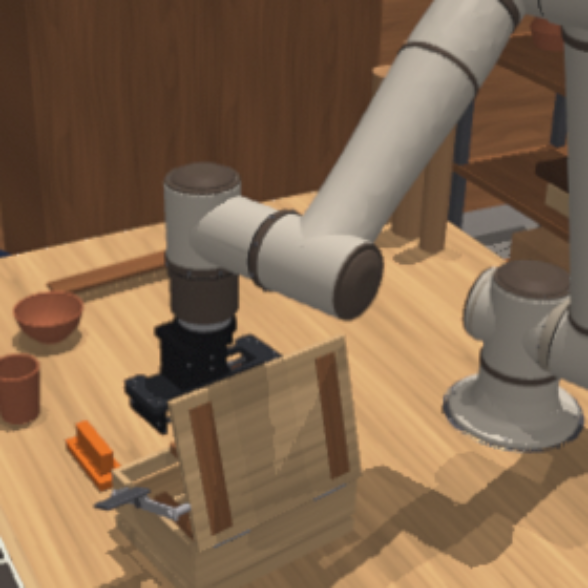

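View pics/t6d.png

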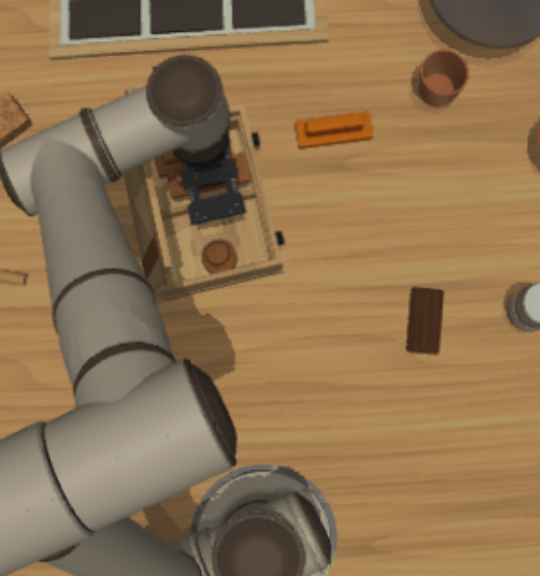

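Run:
```python
from h import *
from scipy.optimize import least_squares
d=np.array([-.373,.928,0]);b=np.array([.5336,.0427,0])
f=lambda q:(proj("side",b+d*q[0]+[0,0,q[1]])[0]-[350.5,133])
r=least_squares(f,[.2,.4]);print(r.x,r.fun)
q=r.x
e=b+d*q[0]+[0,0,q[1]]
print("cap radius via lower/upper edge",[proj("side",e+[0,0,z]).round(0).tolist() for z in(-.06,-.05,-.04,.04,.05,.06)])
print(proj("top",e).round(0))
# lid top corners world
from m import P,R
def w3(x,y,z):
    xy=P[:2]+R.T@np.array([x,y]);return [xy[0],xy[1],z]
print([w3(.046+.0,yy,.27) for yy in(-.125,.125)])
print(proj("side",[w3(.046,-.125,.27),w3(.046,.125,.27)]))
```

```text
[0.21676054 0.44305427] [0. 0.]
cap radius via lower/upper edge [[[349.0, 158.0]], [[349.0, 154.0]], [[349.0, 150.0]], [[352.0, 116.0]], [[352.0, 112.0]], [[352.0, 107.0]]]
[[128. 201.]]
5.603577570615587 [0.50184419 0.06322866 1.74345697 0.08586673] 99.89272602101985
[[0.2, -0.8], [-1.5, 0.7], [0.7, -0.7], [0.7, -2.3], [0.0, 0.4], [0.3, -2.4], [-0.9, 0.2]]
[[np.float64(0.6170825980236928), np.float64(0.1300201967698061), 0.27], [np.float64(0.3707998116600073), np.float64(0.0870691881560465), 0.27]]
[[260.10499364 192.89463237]
 [342.47445167 160.46620747]]
```

The horizontal wrist link should bottom out near z = 0.32, above the lid's top at 0.27, so it clears. I'll continue down.

Emit:
carry_out:
  commands: [-3,-0.5,20,0,0,0,-3,0,20,0,0,0,0,0,15,0,0,0,0,0,4,0,0,0]

```text
time_s: 7.6
tcp_pos: [0.5396, 0.0495, 0.0567]
ee_rot: [[0.168, -0.986, 0.017], [-0.986, -0.168, 0.005], [-0.002, -0.018, -1.0]]
wrist_force: [-0.2, 0.4, -2.1]
gripper_width: 0.23
```

```bash
python3 plan.py .5338 .0485 .0325 190
python3 - <<'E'
from h import *
for n in("side","top"):
    im=capture(n);cv2.imwrite(f"pics/{n}7.png",im[:,:,::-1])
crop("pics/top7.png","pics/t7c.png",195,160,90,100,6)
crop("pics/side7.png","pics/s7c.png",200,120,160,170,4)
E
```

```text
t 7.6 pos [0.5396 0.0495 0.0567] F [-0.2  0.4 -2.1] w 20.0 rows 1
[0.1, 6.4, 24.1, -0.018, 0.002, -0.005]
```

View pics/t7c.png

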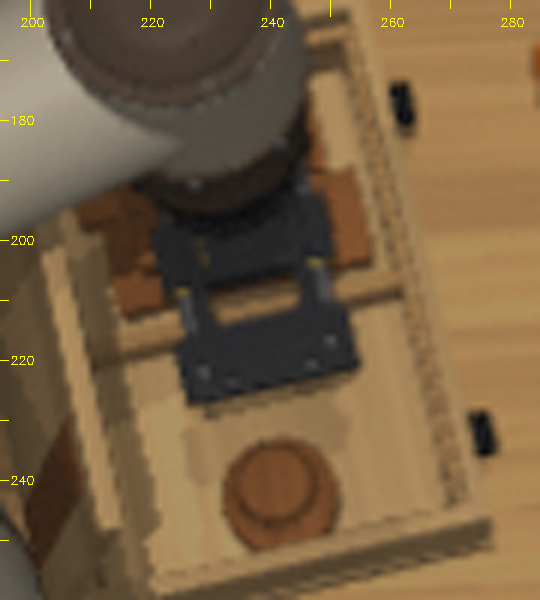

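View pics/s7c.png

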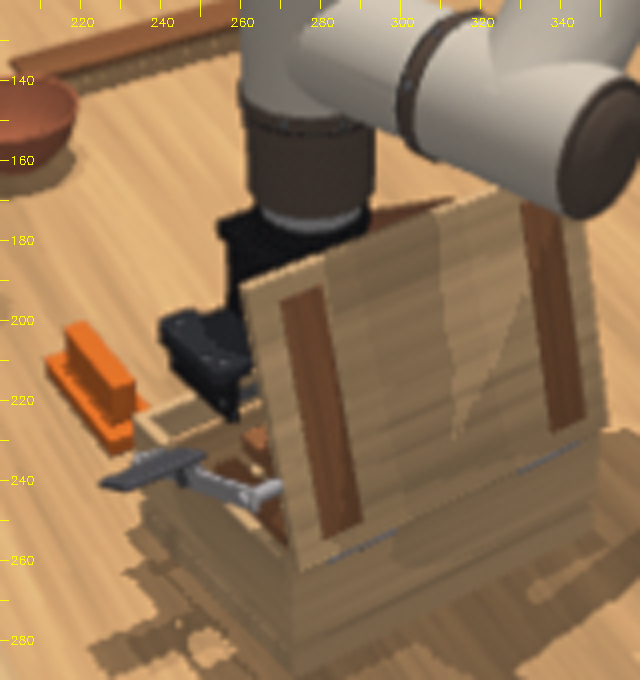

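Emit:
carry_out:
  commands: [0,5,6,-0.018,0,-0.004,0,0,8,0,0,0,0,0,0,0,0,0]

```text
time_s: 8.07
tcp_pos: [0.5358, 0.049, 0.0434]
ee_rot: [[0.173, -0.985, 0.002], [-0.985, -0.173, 0.003], [-0.003, -0.002, -1.0]]
wrist_force: [-0.3, 0.6, -1.0]
gripper_width: 0.224
```

```bash
python3 plan.py .5338 .0485 .0325 190
```

```text
t 8.07 pos [0.5358 0.049  0.0434] F [-0.3  0.6 -1. ] w 19.5 rows 1
[0.2, 2.1, 10.9, -0.002, 0.003, -0.001]
```

Emit:
carry_out:
  commands: [0,1.5,5,0,0,0,0,0,3,0,0,0,0,0,1,0,0,0]

```text
time_s: 8.45
tcp_pos: [0.5345, 0.0488, 0.034]
ee_rot: [[0.173, -0.985, 0.002], [-0.985, -0.173, 0.003], [-0.003, -0.003, -1.0]]
wrist_force: [1.3, -0.8, -1.2]
gripper_width: 0.226
```

```bash
python3 plan.py .5338 .0485 .0325 190
python3 - <<'E'
from h import *
for n in("side","top"):
    im=capture(n);cv2.imwrite(f"pics/{n}8.png",im[:,:,::-1])
crop("pics/top8.png","pics/t8c.png",195,160,90,100,6)
E
```

```text
t 8.45 pos [0.5345 0.0488 0.034 ] F [ 1.3 -0.8 -1.2] w 19.7 rows 1
[0.2, 0.7, 1.5, -0.003, 0.003, -0.0]
```

View pics/t8c.png

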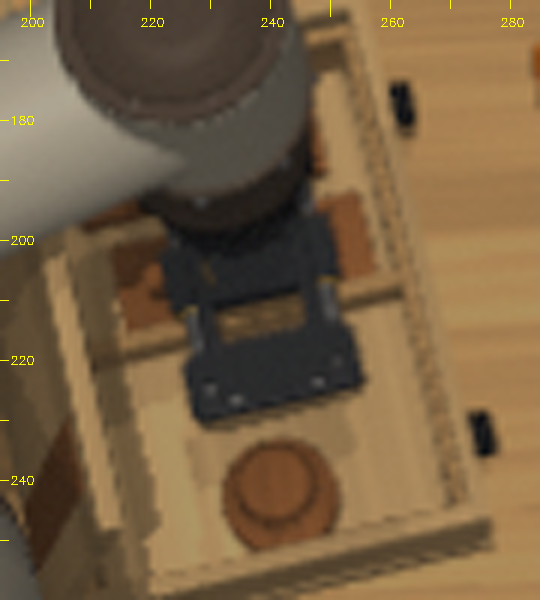

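Emit:
carry_out:
  commands: [0,0,1.5,0,0,0,0,0,1,0,0,0]

```text
time_s: 8.8
tcp_pos: [0.535, 0.049, 0.0326]
ee_rot: [[0.174, -0.985, 0.003], [-0.985, -0.174, 0.003], [-0.003, -0.004, -1.0]]
wrist_force: [-2.2, 0.8, 8.1]
gripper_width: 0.224
```

Emit:
carry_out:
  commands: [0,0,1,0,0,0,0,0,1,0,0,0]

```text
time_s: 9.05
tcp_pos: [0.5349, 0.049, 0.0326]
ee_rot: [[0.174, -0.985, 0.003], [-0.985, -0.174, 0.002], [-0.002, -0.004, -1.0]]
wrist_force: [-2.1, 0.7, 5.6]
gripper_width: 0.222
```

Floor contact came at a reported z of 0.0326, as predicted. I'll release with a small opening and rise.

Emit:
carry_out:
  commands: [0,0,0,0,0,0,0,0,0,0,0,0,0,0,0,0,0,0,0,0,0,0,0,0]
  grip: 32

```text
time_s: 9.55
tcp_pos: [0.5358, 0.0492, 0.033]
ee_rot: [[0.175, -0.985, 0.005], [-0.985, -0.175, 0.003], [-0.002, -0.006, -1.0]]
wrist_force: [0.2, 0.5, 0.0]
gripper_width: 0.368
```

Emit:
carry_out:
  commands: [0,0,-5,0,0,0,0,0,-15,0,0,0,0,0,-35,0,0,0,0,0,-40,0,0,0]

```text
time_s: 10.05
tcp_pos: [0.5335, 0.0481, 0.1297]
ee_rot: [[0.174, -0.985, -0.001], [-0.985, -0.175, 0.001], [-0.001, 0.001, -1.0]]
wrist_force: [1.0, 0.5, 0.5]
gripper_width: 0.367
```

```bash
python3 plan.py .5 -.08 .2 190
python3 - <<'E'
from h import *
for n in("side","top"):
    im=capture(n);cv2.imwrite(f"pics/{n}9.png",im[:,:,::-1])
crop("pics/top9.png","pics/t9c.png",195,160,90,100,6)
crop("pics/side9.png","pics/s9c.png",200,120,160,170,4)
E
```

```text
t 10.05 pos [0.5335 0.0481 0.1297] F [1.  0.5 0.5] w 31.9 rows 4
[30.1, 13.9, -17.6, 0.0, 0.0, 0.0]
[30.1, 13.8, -17.6, 0.0, 0.0, 0.0]
[30.1, 13.8, -17.6, 0.0, 0.0, 0.0]
[30.1, 13.8, -17.6, 0.0, 0.0, 0.0]
```

View pics/t9c.png

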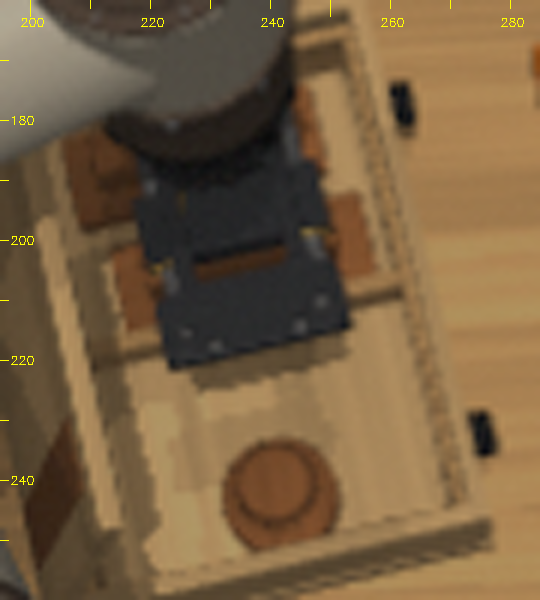

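The top view shows the press flat between the mate and the divider, with its sole visible at (217,210) and (253,200). I'll rise, back out and move towards the knee.

Emit:
carry_out:
  commands: [25,-5,-30,0,0,0,30,-10,-35,0,0,0,10,-15,-35,0,0,-0.16,0,-15,-20,0,0,-0.16,0,0,0,0,0,-0.16]
  grip: 0

```text
time_s: 10.78
tcp_pos: [0.5914, -0.0071, 0.2618]
ee_rot: [[0.622, -0.783, 0.014], [-0.783, -0.622, 0.005], [0.005, -0.014, -1.0]]
wrist_force: [-0.7, -0.0, -0.9]
gripper_width: 0.008
```

```bash
python3 -c "
from tgt import *
print(tow(-.003,-.18),tow(.01,-.18))"
python3 plan.py .6787 .0918 .25 280
python3 - <<'E'
from h import *
for n in("side","top"):
    im=capture(n);cv2.imwrite(f"pics/{n}10.png",im[:,:,::-1])
crop("pics/top10.png","pics/t10c.png",175,125,110,150,4)
E
```

```text
5.603577570615587 [0.50184419 0.06322866 1.74345697 0.08586673] 99.89272602101985
[[0.2, -0.8], [-1.5, 0.7], [0.7, -0.7], [0.7, -2.3], [0.0, 0.4], [0.3, -2.4], [-0.9, 0.2]]
[0.6797 0.0912] [0.6774 0.104 ]
t 10.78 pos [ 0.5914 -0.0071  0.2618] F [-0.7 -0.  -0.9] w 0.7 rows 7
[-3.3, -18.5, 1.9, -0.001, -0.002, -0.153]
[-0.4, -18.8, 1.9, -0.001, -0.002, -0.153]
[2.4, -18.7, 1.9, -0.001, -0.002, -0.153]
[5.3, -18.1, 1.8, -0.001, -0.002, -0.153]
[8.0, -17.1, 1.8, -0.001, -0.002, -0.153]
```

View pics/t10c.png

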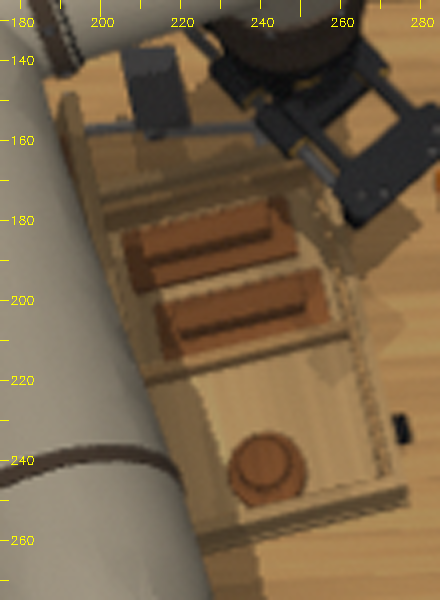

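The top view shows both presses flat and parallel, at (226,187) and (237,205), in the compartment on the stay side. Step 1 looks done. Next is the knee.

Emit:
carry_out:
  commands: [-3,-18.5,0,0,0,-0.153,0,-18.8,0,0,0,-0.153,2.4,-18.7,0,0,0,-0.153,5,-18,0,0,0,-0.153,8,-17,0,0,0,-0.153]

```text
time_s: 11.5
tcp_pos: [0.6509, 0.0633, 0.2604]
ee_rot: [[0.991, -0.133, 0.006], [-0.133, -0.991, 0.004], [0.006, -0.005, -1.0]]
wrist_force: [0.0, -0.3, -0.5]
gripper_width: 0.006
```

```bash
python3 plan.py .6797 .0912 .22 280
```

```text
t 11.5 pos [0.6509 0.0633 0.2604] F [ 0.  -0.3 -0.5] w 0.5 rows 2
[12.3, -15.6, 20.3, -0.002, -0.003, -0.154]
[14.6, -13.6, 20.3, -0.002, -0.003, -0.154]
```

Emit:
carry_out:
  commands: [12,-16,0,0,0,-0.154,14.6,-14,5,0,0,-0.154,0,0,10,0,0,0]

```text
time_s: 11.88
tcp_pos: [0.6792, 0.0938, 0.2441]
ee_rot: [[0.984, 0.176, 0.004], [0.176, -0.984, 0.004], [0.004, -0.003, -1.0]]
wrist_force: [-0.6, -0.8, -0.8]
gripper_width: 0.005
```

```bash
python3 plan.py .6797 .0912 .18 280
python3 - <<'E'
from h import *
for n in("side","top"):
    im=capture(n);cv2.imwrite(f"pics/{n}11.png",im[:,:,::-1])
crop("pics/top11.png","pics/t11c.png",155,75,130,120,5)
crop("pics/side11.png","pics/s11c.png",190,120,160,170,4)
s=sense()
print(proj("side",s['tcp_pos']+[0,0,.0195]))
E
```

```text
t 11.88 pos [0.6792 0.0938 0.2441] F [-0.6 -0.8 -0.8] w 0.5 rows 2
[-0.1, 1.4, 32.1, -0.002, -0.002, 0.001]
[-0.0, 1.4, 32.1, -0.002, -0.002, 0.001]
[[230.35241301 193.86253899]]
```

View pics/t11c.png

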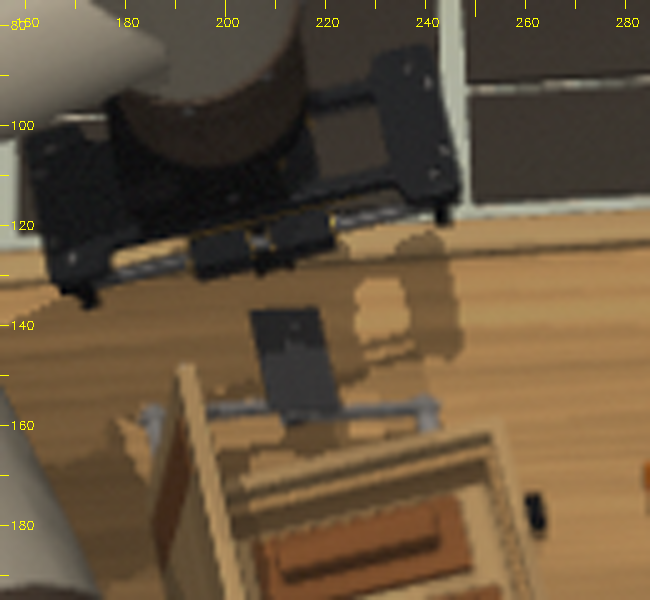

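View pics/s11c.png

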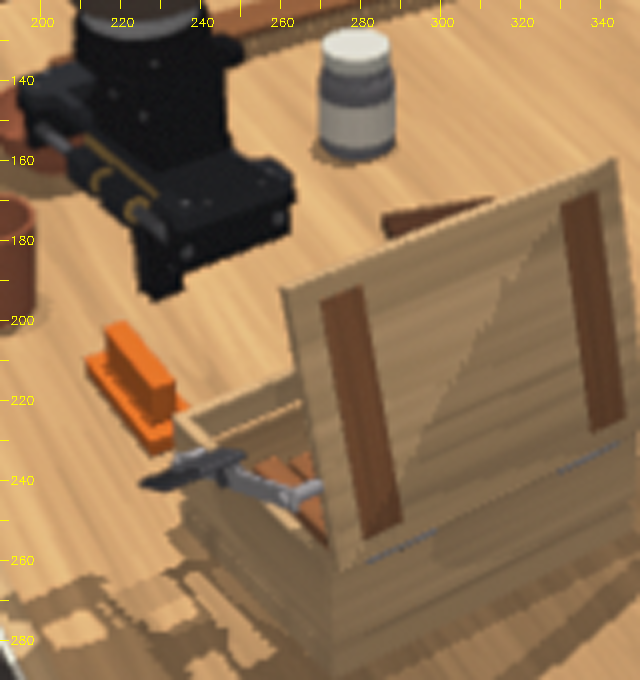

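Emit:
carry_out:
  commands: [0,1.4,35,0,0,0,0,1,35,0,0,0,0,0,25,0,0,0,0,0,5,0,0,0]

```text
time_s: 12.48
tcp_pos: [0.6765, 0.0877, 0.1432]
ee_rot: [[0.987, 0.162, 0.003], [0.162, -0.987, 0.003], [0.003, -0.002, -1.0]]
wrist_force: [-0.7, 0.3, 0.6]
gripper_width: 0.007
```

```bash
python3 plan.py .6797 .0912 .115 280
python3 - <<'E'
from h import *
for n in("side",):
    im=capture(n);cv2.imwrite(f"pics/{n}12.png",im[:,:,::-1])
crop("pics/side12.png","pics/s12c.png",190,170,110,100,6)
E
```

```text
t 12.47 pos [0.6765 0.0877 0.1432] F [-0.7  0.3  0.6] w 0.6 rows 1
[3.7, -2.9, 28.2, -0.002, -0.003, -0.011]
```

View pics/s12c.png

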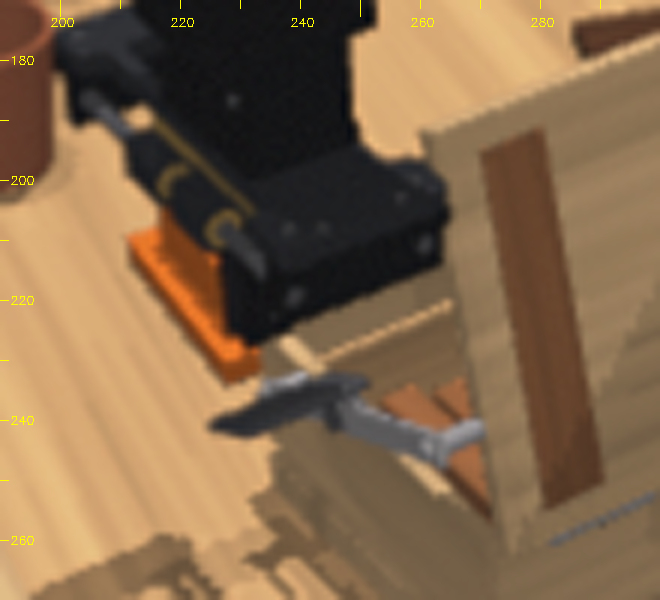

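Emit:
carry_out:
  commands: [3,-3,10,0,-0.003,-0.01,0,0,6,0,0,0,0,0,3,0,0,0]

```text
time_s: 12.9
tcp_pos: [0.6814, 0.0916, 0.1273]
ee_rot: [[0.985, 0.172, 0.007], [0.172, -0.985, 0.004], [0.007, -0.003, -1.0]]
wrist_force: [-0.3, 0.0, 1.1]
gripper_width: 0.004
```

Emit:
carry_out:
  commands: [0,0,3,0,0,0,0,0,3,0,0,0]

```text
time_s: 13.15
tcp_pos: [0.6817, 0.0918, 0.1216]
ee_rot: [[0.985, 0.172, 0.008], [0.172, -0.985, 0.004], [0.008, -0.003, -1.0]]
wrist_force: [-0.3, 0.2, -0.6]
gripper_width: 0.01
```

Emit:
carry_out:
  commands: [-1,0,3,0,-0.006,0,0,0,3,0,0,0]

```text
time_s: 13.4
tcp_pos: [0.6808, 0.0917, 0.1154]
ee_rot: [[0.985, 0.172, 0.002], [0.172, -0.985, 0.003], [0.002, -0.003, -1.0]]
wrist_force: [1.1, 0.1, -0.6]
gripper_width: 0.005
```

Emit:
carry_out:
  commands: [0,0,3,0,0,0,0,0,3,0,0,0]

```text
time_s: 13.65
tcp_pos: [0.6814, 0.0914, 0.1133]
ee_rot: [[0.985, 0.174, 0.004], [0.174, -0.985, 0.002], [0.004, -0.001, -1.0]]
wrist_force: [-3.8, -0.4, 13.6]
gripper_width: 0.005
```

Emit:
carry_out:
  commands: [0,0,4,0,0,0,0,0,4,0,0,0]

```text
time_s: 13.9
tcp_pos: [0.6823, 0.0909, 0.1129]
ee_rot: [[0.984, 0.176, 0.009], [0.176, -0.984, 0.0], [0.009, 0.002, -1.0]]
wrist_force: [-5.4, 0.5, 11.4]
gripper_width: 0.008
```

```bash
python3 plan.py .6797 .0912 .1 280
python3 - <<'E'
from h import *
for n in("side",):
    im=capture(n);cv2.imwrite(f"pics/{n}13.png",im[:,:,::-1])
crop("pics/side13.png","pics/s13c.png",190,170,110,100,6)
E
```

```text
t 13.9 pos [0.6823 0.0909 0.1129] F [-5.4  0.5 11.4] w 0.7 rows 1
[-2.6, -0.7, 12.9, 0.002, -0.009, 0.002]
```

View pics/s13c.png

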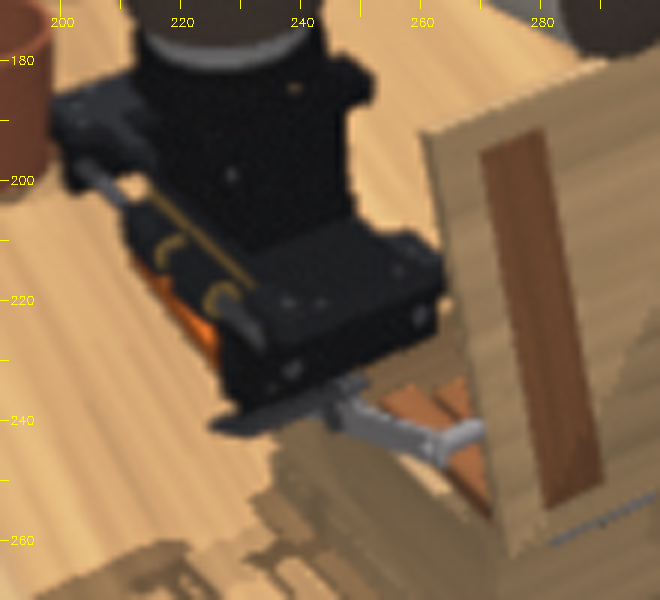

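Emit:
carry_out:
  commands: [-2,0,6,0,-0.008,0,-0.5,0,7,0,0,0]

```text
time_s: 14.2
tcp_pos: [0.6833, 0.0912, 0.1101]
ee_rot: [[0.984, 0.179, 0.013], [0.179, -0.984, -0.001], [0.013, 0.003, -1.0]]
wrist_force: [-5.3, 1.3, 15.4]
gripper_width: 0.006
```

Emit:
carry_out:
  commands: [-3,-0.5,8,0,-0.012,0.002,-1,0,8,0,0,0]

```text
time_s: 14.45
tcp_pos: [0.6841, 0.0929, 0.105]
ee_rot: [[0.983, 0.181, 0.017], [0.181, -0.983, -0.0], [0.017, 0.003, -1.0]]
wrist_force: [-5.4, 1.7, 15.7]
gripper_width: 0.004
```

```bash
python3 plan.py .6797 .0912 .1 280
python3 - <<'E'
from h import *
for n in("side",):
    im=capture(n);cv2.imwrite(f"pics/{n}14.png",im[:,:,::-1])
crop("pics/side14.png","pics/s14c.png",190,170,110,100,6)
E
```

```text
t 14.45 pos [0.6841 0.0929 0.105 ] F [-5.4  1.7 15.7] w 0.4 rows 1
[-4.7, 0.9, 4.9, 0.003, -0.017, 0.007]
```

View pics/s14c.png

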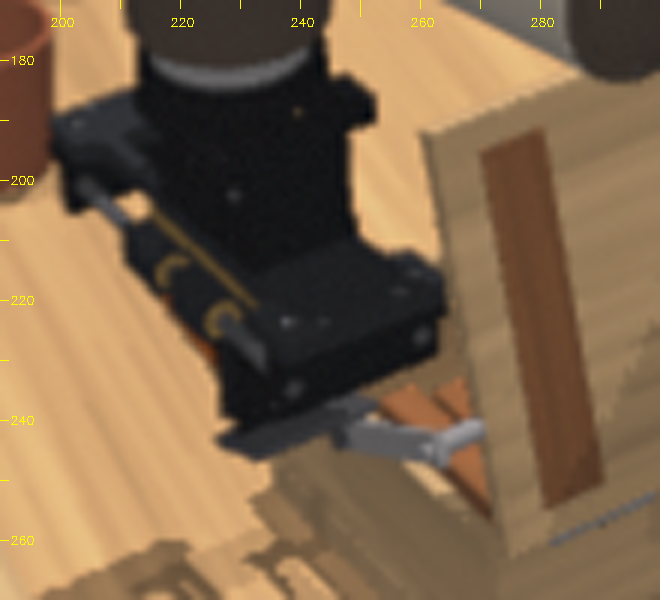

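The knee is folding. I'll keep going and correct the outward drift.

Emit:
carry_out:
  commands: [-5,-1,9,0,-0.018,0.006,-2,-1,9,0,-0.004,0,-2,-1,9,0,-0.004,0]

```text
time_s: 14.88
tcp_pos: [0.6832, 0.0982, 0.096]
ee_rot: [[0.983, 0.181, 0.018], [0.181, -0.983, 0.0], [0.018, 0.003, -1.0]]
wrist_force: [-6.6, 2.4, 17.9]
gripper_width: 0.006
```

```bash
python3 plan.py .6797 .095 .09 280
```

```text
t 14.88 pos [0.6832 0.0982 0.096 ] F [-6.6  2.4 17.9] w 0.5 rows 1
[-4.1, 2.4, 5.9, 0.003, -0.018, 0.008]
```

Emit:
carry_out:
  commands: [-4,0.5,10,0,-0.018,0.006,-3,0,10,0,-0.01,0,-3,0,10,0,-0.01,0,-3,0,10,0,-0.01,0]

```text
time_s: 15.38
tcp_pos: [0.682, 0.1035, 0.0823]
ee_rot: [[0.983, 0.186, 0.007], [0.186, -0.983, 0.001], [0.007, -0.0, -1.0]]
wrist_force: [-5.3, 3.2, 18.5]
gripper_width: 0.007
```

```bash
python3 plan.py .6797 .1 .08 280
python3 - <<'E'
from h import *
for n in("side",):
    im=capture(n);cv2.imwrite(f"pics/{n}15.png",im[:,:,::-1])
crop("pics/side15.png","pics/s15c.png",190,150,160,130,5)
E
```

```text
t 15.38 pos [0.682  0.1035 0.0823] F [-5.3  3.2 18.5] w 0.6 rows 1
[-2.9, 3.0, 2.3, -0.0, -0.007, 0.012]
```

View pics/s15c.png

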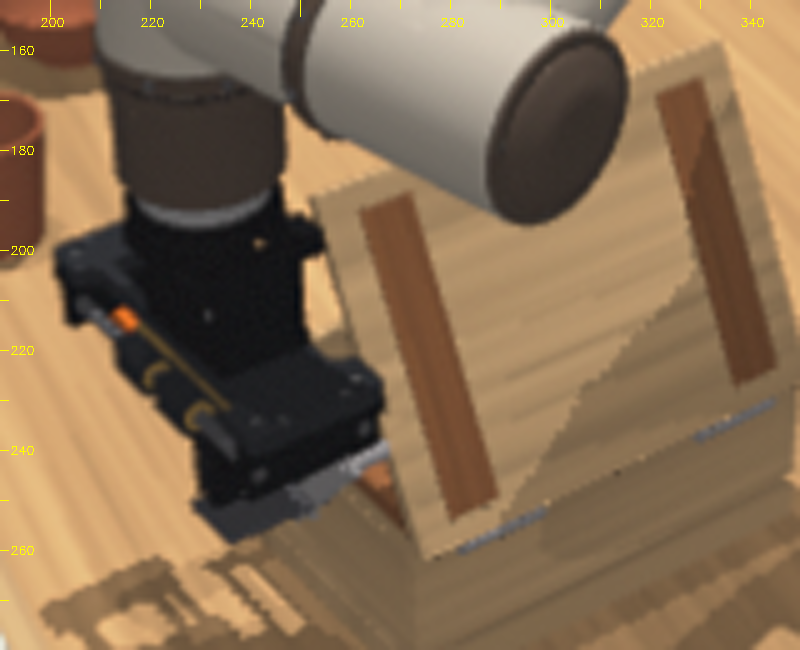

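Emit:
carry_out:
  commands: [-3,2,10,0,-0.008,0.01,-3,1,10,0,-0.008,0,-3,1,10,0,-0.008,0,-3,1,10,0,-0.008,0]

```text
time_s: 15.92
tcp_pos: [0.6819, 0.1061, 0.0687]
ee_rot: [[0.982, 0.187, 0.011], [0.187, -0.982, 0.006], [0.012, -0.004, -1.0]]
wrist_force: [-5.6, 3.9, 17.9]
gripper_width: 0.006
```

```bash
python3 plan.py .6797 .1 .07 280
python3 -c "
from tgt import *
s=sense();print(toch([s['tcp_pos']]))"|tail -1
```

```text
t 15.93 pos [0.6819 0.1061 0.0687] F [-5.6  3.9 17.9] w 0.6 rows 1
[-3.2, 5.5, -1.3, -0.004, -0.012, 0.013]
[[ 0.0113 -0.1847]]
```

Emit:
carry_out:
  commands: [-5,1,9,0,-0.01,0.01,-4,0,9,0,-0.008,0,-3,0,9,0,-0.008,0,-3,0,9,0,-0.008,0]

```text
time_s: 16.42
tcp_pos: [0.6818, 0.1064, 0.057]
ee_rot: [[0.982, 0.187, 0.016], [0.187, -0.982, 0.005], [0.017, -0.001, -1.0]]
wrist_force: [-2.2, -0.9, 13.6]
gripper_width: 0.006
```

```bash
python3 plan.py .6797 .1 .07 280
python3 - <<'E'
from h import *
for n in("side",):
    im=capture(n);cv2.imwrite(f"pics/{n}16.png",im[:,:,::-1])
crop("pics/side16.png","pics/s16c.png",190,150,160,130,5)
E
```

```text
t 16.43 pos [0.6818 0.1064 0.057 ] F [-2.2 -0.9 13.6] w 0.5 rows 1
[-3.1, 5.9, -13.1, -0.002, -0.017, 0.013]
```

View pics/s16c.png

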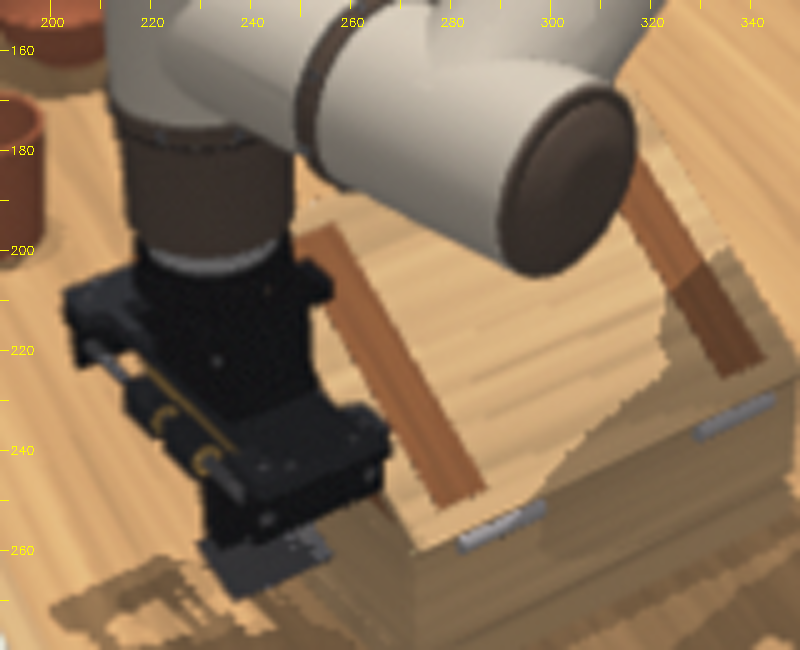

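Emit:
carry_out:
  commands: [-3,1,7,0,-0.01,0.005,-3,0,7,0,-0.005,0]

```text
time_s: 16.73
tcp_pos: [0.6819, 0.1057, 0.0512]
ee_rot: [[0.983, 0.185, 0.016], [0.185, -0.983, 0.004], [0.016, -0.001, -1.0]]
wrist_force: [-0.8, -2.8, 11.8]
gripper_width: 0.007
```

Emit:
carry_out:
  commands: [0,0,-8,0,0,0,2,0,-25,0,0,0,0,3,-35,0,0,0,0,5,-45,0,0,0,0,5,-45,0,0,0]

```text
time_s: 17.35
tcp_pos: [0.6812, 0.0922, 0.209]
ee_rot: [[0.983, 0.185, 0.006], [0.185, -0.983, 0.001], [0.006, 0.0, -1.0]]
wrist_force: [0.1, -0.1, -1.1]
gripper_width: 0.001
```

```bash
python3 plan.py .60 -.02 .23 280
python3 - <<'E'
from h import *
for n in("side","top"):
    im=capture(n);cv2.imwrite(f"pics/{n}17.png",im[:,:,::-1])
crop("pics/side17.png","pics/s17c.png",190,140,170,150,4)
crop("pics/top17.png","pics/t17c.png",160,110,130,160,4)
E
```

```text
t 17.35 pos [0.6812 0.0922 0.209 ] F [ 0.1 -0.1 -1.1] w 0.1 rows 4
[-25.1, 23.8, -5.4, 0.0, -0.001, 0.003]
[-25.0, 23.9, -5.4, 0.0, -0.001, 0.003]
[-25.0, 23.9, -5.3, 0.0, -0.001, 0.003]
[-24.9, 24.0, -5.3, 0.0, -0.001, 0.003]
```

View pics/s17c.png

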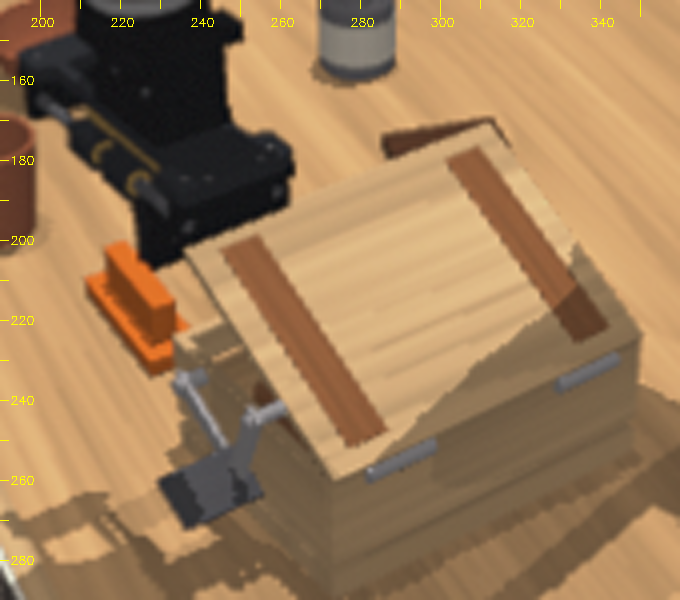

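View pics/t17c.png

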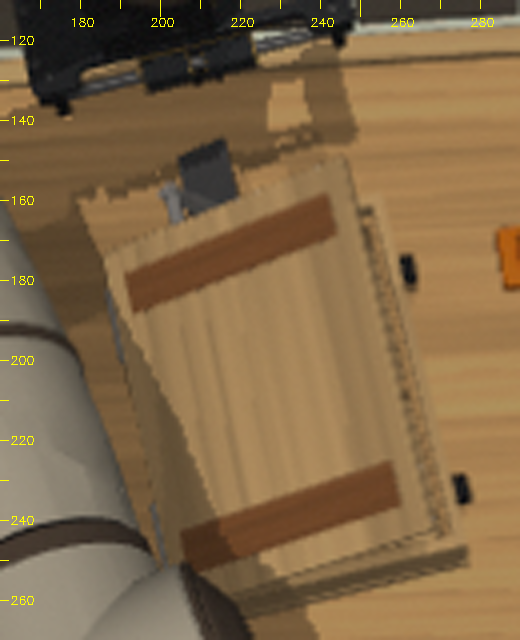

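```bash
cat >> tgt.py <<'E'
def w3(x,y,z):
    q=P[:2]+R.T@np.array([x,y]);return np.array([q[0],q[1],z])
def lidpt(el,r,y,t=.01,h=None):
    h=P[3] if h is None else h
    return w3(.095-r*np.cos(el)+t*np.sin(el)*1,y,h+r*np.sin(el)+t*np.cos(el))
E
python3 - <<'E' | tail -8
from tgt import *
ob=[((235.75,203),-.125,"side"),((312.5,170.5),.125,"side"),((247.5,149),-.125,"top"),((270,244),.125,"top")]
for t in(0,.01):
    f=lambda q:np.concatenate([proj(n,lidpt(q[0],.19,y,t))[0]-uv for uv,y,n in ob])
    r=least_squares(f,[.6]);print(t,r.x,1.309-r.x,r.fun.reshape(-1,2).round(1).tolist())
el=r.x[0]
rr=.125/np.cos(el);print("r",rr,"world contact",lidpt(el,rr,0,.01),lidpt(el,.15,-.0,.01),toch([lidpt(el,.15,0)]))
E
```

```text
5.603577570615587 [0.50184419 0.06322866 1.74345697 0.08586673] 99.89272602101985
[[0.2, -0.8], [-1.5, 0.7], [0.7, -0.7], [0.7, -2.3], [0.0, 0.4], [0.3, -2.4], [-0.9, 0.2]]
0 [0.46162107] [0.84737893] [[0.1, 0.3], [0.2, 2.5], [-1.5, 1.6], [-2.1, -0.2]]
0.01 [0.40927598] [0.89972402] [[0.1, 0.3], [0.1, 2.4], [-1.4, 1.6], [-2.0, -0.2]]
r 0.1362532684463418 world contact [0.50631463 0.03759501 0.14926216] [0.50848131 0.02517115 0.15473261] [[-0.0386 -0.    ]]
```

The lid stays put at about 0.85 to 0.9 rad, roughly 25° above shut. I'll move over it and push down at chest x ≈ −0.025, y = 0.

```bash
python3 -c "
from tgt import *
print(tow(-.022,0))"|tail -1; python3 plan.py .5056 .0415 .20 280
```

```text
[0.5056 0.0416]
t 17.45 pos [0.6848 0.0923 0.2151] F [-0.2  0.5 -0.2] w 0.8 rows 5
[-37.1, 3.4, 2.3, -0.0, -0.004, 0.002]
[-37.1, 3.4, 2.5, -0.0, -0.004, 0.002]
[-37.1, 3.5, 2.6, -0.0, -0.004, 0.002]
[-37.1, 3.6, 2.7, -0.0, -0.004, 0.002]
[-37.1, 3.7, 2.9, -0.0, -0.004, 0.002]
```

Emit:
carry_out:
  commands: [-37,3.4,0,0,-0.004,0,-37,3.5,0,0,0,0,-37,3.5,0,0,0,0,-37,3.5,2,0,0,0,-25,3.5,2,0,0,0]

```text
time_s: 18.08
tcp_pos: [0.5135, 0.0423, 0.2061]
ee_rot: [[0.983, 0.184, 0.013], [0.184, -0.983, 0.004], [0.014, -0.001, -1.0]]
wrist_force: [-0.2, -0.7, 0.2]
gripper_width: 0.006
```

```bash
python3 plan.py .5056 .0415 .15 280
```

```text
t 18.07 pos [0.5135 0.0423 0.2061] F [-0.2 -0.7  0.2] w 0.5 rows 2
[-4.3, -0.3, 28.0, -0.001, -0.007, 0.005]
[-4.1, -0.3, 28.0, -0.001, -0.007, 0.005]
```

Emit:
carry_out:
  commands: [-3,0,18,0,-0.007,0.005,-2,0,15,0,-0.005,0,0,0,10,0,0,0,0,0,4,0,0,0]

```text
time_s: 18.58
tcp_pos: [0.5085, 0.0415, 0.1554]
ee_rot: [[0.984, 0.179, -0.0], [0.179, -0.984, 0.001], [0.0, -0.001, -1.0]]
wrist_force: [-0.1, -0.1, -0.4]
gripper_width: 0.001
```

```bash
python3 plan.py .5056 .0415 .13 280
python3 - <<'E'
from h import *
for n in("side",):
    im=capture(n);cv2.imwrite(f"pics/{n}18.png",im[:,:,::-1])
crop("pics/side18.png","pics/s18c.png",190,120,170,150,4)
E
```

```text
t 18.57 pos [0.5085 0.0415 0.1554] F [-0.1 -0.1 -0.4] w 0.1 rows 1
[-2.8, -0.5, 25.4, -0.001, -0.0, 0.005]
```

View pics/s18c.png

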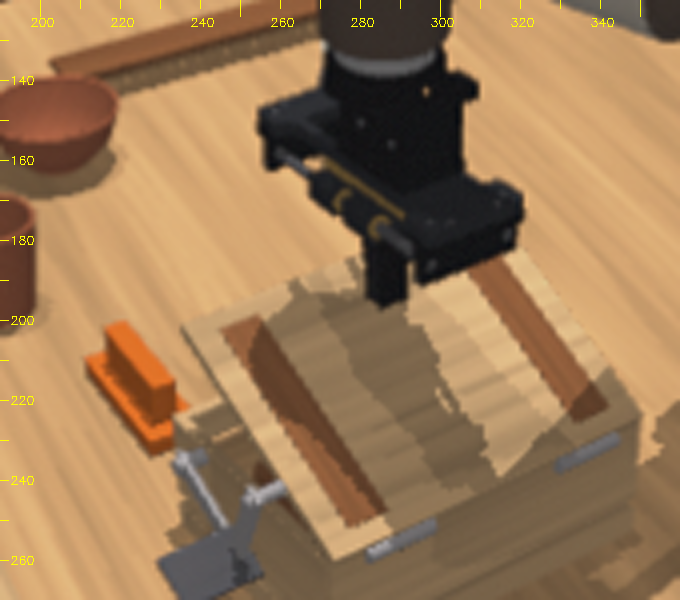

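The closed fingertips, at (286,196), are just above the middle of the lid's free half. I'll press down slowly.

Emit:
carry_out:
  commands: [-1,0,8,0,0,0,0,0,6,0,0,0,0,0,4,0,0,0,0,0,4,0,0,0]

```text
time_s: 19.12
tcp_pos: [0.5092, 0.0413, 0.1334]
ee_rot: [[0.984, 0.18, 0.003], [0.18, -0.984, 0.0], [0.003, 0.0, -1.0]]
wrist_force: [-1.5, -1.7, 3.2]
gripper_width: 0.0
```

Emit:
carry_out:
  commands: [0,0,4,0,0,0,0,0,4,0,0,0,0,0,4,0,0,0]

```text
time_s: 19.5
tcp_pos: [0.5102, 0.0413, 0.1219]
ee_rot: [[0.984, 0.18, 0.006], [0.18, -0.984, 0.001], [0.006, 0.0, -1.0]]
wrist_force: [-0.9, -1.2, 3.3]
gripper_width: 0.006
```

Emit:
carry_out:
  commands: [-3,0,6,0,-0.005,0,0,0,6,0,0,0,0,0,6,0,0,0,0,0,5,0,0,0]

```text
time_s: 20.0
tcp_pos: [0.5078, 0.0408, 0.0973]
ee_rot: [[0.984, 0.18, 0.002], [0.18, -0.984, -0.0], [0.002, 0.0, -1.0]]
wrist_force: [0.8, -1.1, 3.2]
gripper_width: 0.001
```

```bash
python3 plan.py .5056 .0415 .0765 280
python3 - <<'E'
from h import *
for n in("side",):
    im=capture(n);cv2.imwrite(f"pics/{n}19.png",im[:,:,::-1])
crop("pics/side19.png","pics/s19c.png",190,120,170,150,4)
E
```

```text
t 20.0 pos [0.5078 0.0408 0.0973] F [ 0.8 -1.1  3.2] w 0.1 rows 1
[-2.0, -1.1, 20.8, 0.0, -0.002, 0.006]
```

View pics/s19c.png

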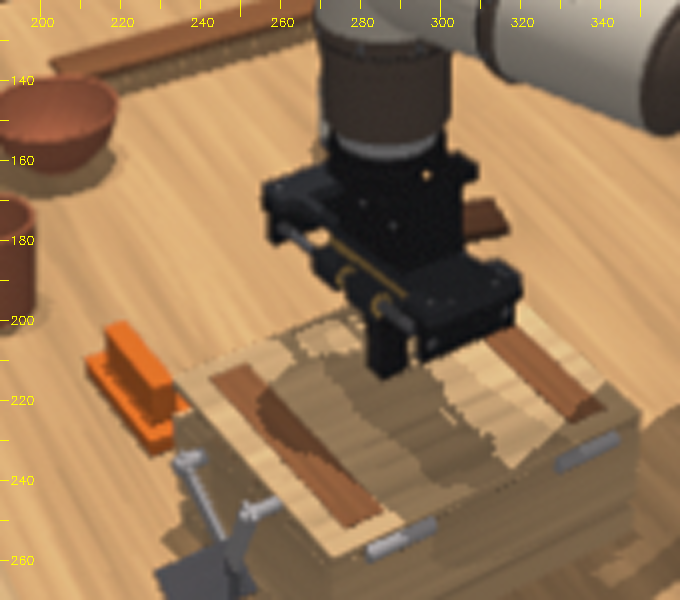

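The lid is closing well at about 3 N. I'll finish gently.

Emit:
carry_out:
  commands: [-1,0,5,0,0,0,0,0,5,0,0,0,0,0,4,0,0,0]

```text
time_s: 20.42
tcp_pos: [0.5064, 0.0407, 0.0815]
ee_rot: [[0.984, 0.18, 0.001], [0.18, -0.984, 0.0], [0.001, -0.0, -1.0]]
wrist_force: [1.0, -1.6, 1.8]
gripper_width: 0.004
```

Emit:
carry_out:
  commands: [0,0,3,0,0,0,0,0,3,0,0,0]

```text
time_s: 20.68
tcp_pos: [0.5064, 0.0406, 0.0805]
ee_rot: [[0.983, 0.182, 0.0], [0.182, -0.983, -0.002], [0.0, 0.002, -1.0]]
wrist_force: [-8.8, 1.4, 26.1]
gripper_width: 0.004
```

Emit:
carry_out:
  commands: [0,0,2,0,0,0,0,0,2,0,0,0]

```text
time_s: 20.92
tcp_pos: [0.5064, 0.0406, 0.0806]
ee_rot: [[0.983, 0.184, 0.002], [0.184, -0.983, -0.002], [0.001, 0.003, -1.0]]
wrist_force: [-4.0, -0.9, 13.8]
gripper_width: 0.003
```

Emit:
carry_out:
  commands: [0,0,-4,0,0,0,0,0,-20,0,0,0,0,0,-45,0,0,0,10,30,-45,0,0,0,0,45,-30,0,0,0]

```text
time_s: 21.55
tcp_pos: [0.5258, -0.0301, 0.2232]
ee_rot: [[0.982, 0.187, -0.012], [0.187, -0.982, -0.003], [-0.012, 0.001, -1.0]]
wrist_force: [0.3, -0.4, -0.5]
gripper_width: 0.006
```

Emit:
carry_out:
  commands: [0,55,0,0,0,0,0,55,0,0,0,0,0,55,0,0,0,0,0,50,0,0,0,0]

```text
time_s: 22.05
tcp_pos: [0.5677, -0.2449, 0.2235]
ee_rot: [[0.982, 0.19, -0.009], [0.19, -0.982, 0.002], [-0.008, -0.003, -1.0]]
wrist_force: [0.9, 0.0, -0.3]
gripper_width: 0.003
```

Run:
```python
from h import *
for n in("side","top"):
    im=capture(n);cv2.imwrite(f"pics/{n}20.png",im[:,:,::-1])
crop("pics/side20.png","pics/s20c.png",210,170,150,120,5)
crop("pics/top20.png","pics/t20c.png",175,135,110,140,4)
from tgt import *
print(sense()['time_s'],sense()['wrist_force'])
for h in(.086,.09):
  print(proj("side",[lidpt(e,.19,y,t,h) for e in(0,.03,.06) for y in(-.125,.125) for t in(0,.01)]).round(1).tolist())
```

```text
5.603577570615587 [0.50184419 0.06322866 1.74345697 0.08586673] 99.89272602101985
[[0.2, -0.8], [-1.5, 0.7], [0.7, -0.7], [0.7, -2.3], [0.0, 0.4], [0.3, -2.4], [-0.9, 0.2]]
22.15 [-1.23721748  0.72688239  0.15049921]
[[234.0, 225.4], [233.8, 222.5], [307.9, 194.7], [308.0, 191.8], [233.9, 223.7], [233.7, 220.8], [308.0, 193.1], [308.1, 190.3], [233.8, 222.1], [233.7, 219.3], [308.0, 191.5], [308.2, 188.7]]
[[233.9, 224.2], [233.7, 221.3], [307.9, 193.5], [308.0, 190.7], [233.8, 222.6], [233.6, 219.7], [308.0, 191.9], [308.1, 189.1], [233.7, 220.9], [233.6, 218.1], [308.1, 190.3], [308.2, 187.6]]
```

View pics/s20c.png

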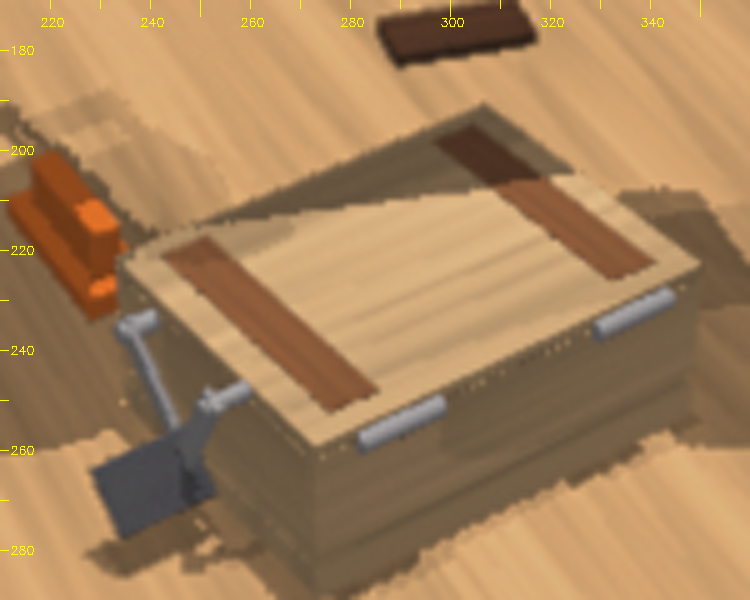

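View pics/t20c.png

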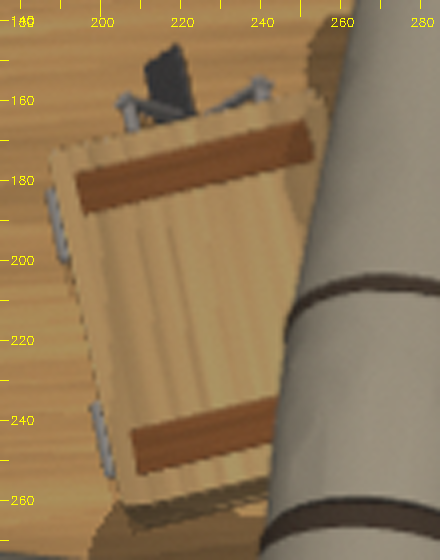

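View pics/side20.png

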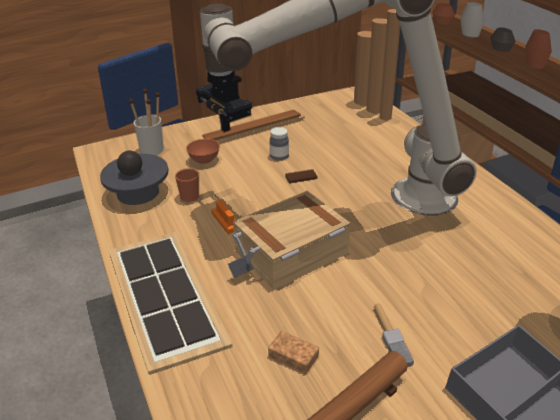

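The side view shows the lid flat. Its corners at (234,222) and (307,191) match the shut prediction of (233.7,221.3) and (308,190.7) for a 90 mm rim. There's plenty of time, so I'll check by feeling gently near the free edge, where the lid top should again be at a reported z of about 0.080.

```bash
python3 plan.py .5139 -.0057 .15 280 60
```

```text
t 22.15 pos [ 0.5676 -0.2472  0.2223] F [-1.2  0.7  0.2] w 0.4 rows 5
[-1.5, -49.4, 14.6, -0.001, 0.002, 0.002]
[-1.6, -49.4, 14.6, -0.001, 0.002, 0.002]
[-1.8, -49.4, 14.6, -0.001, 0.002, 0.002]
[-1.9, -49.4, 14.5, -0.001, 0.002, 0.002]
[-2.0, -49.4, 14.5, -0.001, 0.002, 0.002]
```

Emit:
carry_out:
  commands: [-1.5,-49,8,0,0,0,-1.5,-49,8,0,0,0,-2,-49,8,0,0,0,-2,-49,8,0,0,0,-2,-37,8,0,0,0]

```text
time_s: 22.78
tcp_pos: [0.5118, -0.0134, 0.1773]
ee_rot: [[0.984, 0.177, -0.018], [0.177, -0.984, 0.005], [-0.017, -0.008, -1.0]]
wrist_force: [0.9, 0.1, 0.2]
gripper_width: 0.004
```

```bash
python3 plan.py .5139 -.0057 .1 280
```

```text
t 22.77 pos [ 0.5118 -0.0134  0.1773] F [0.9 0.1 0.2] w 0.4 rows 2
[2.4, -3.3, 38.6, -0.004, 0.008, 0.002]
[2.0, -3.4, 38.6, -0.004, 0.008, 0.002]
```

Emit:
carry_out:
  commands: [2,-3,30,0,0.008,0,2,-3,25,0,0.005,0,0,0,12,0,0,0,0,0,5,0,0,0]

```text
time_s: 23.28
tcp_pos: [0.5106, -0.0008, 0.1023]
ee_rot: [[0.983, 0.184, -0.007], [0.184, -0.983, 0.009], [-0.006, -0.01, -1.0]]
wrist_force: [0.2, -0.9, -0.3]
gripper_width: 0.0
```

```bash
python3 plan.py .5139 -.0057 .082 280
```

```text
t 23.27 pos [ 0.5106 -0.0008  0.1023] F [ 0.2 -0.9 -0.3] w 0.0 rows 1
[2.4, 5.7, 20.2, -0.01, 0.006, 0.01]
```

Emit:
carry_out:
  commands: [2,4,8,-0.01,0.006,0.01,0,0,4,0,0,0,0,0,3,0,0,0]

```text
time_s: 23.65
tcp_pos: [0.5145, -0.0047, 0.0875]
ee_rot: [[0.985, 0.172, 0.003], [0.172, -0.985, 0.0], [0.003, 0.0, -1.0]]
wrist_force: [0.3, -0.4, 0.7]
gripper_width: 0.007
```

Emit:
carry_out:
  commands: [0,0,2,0,0,0,0,0,2,0,0,0]

```text
time_s: 23.9
tcp_pos: [0.5149, -0.0048, 0.0837]
ee_rot: [[0.985, 0.172, 0.004], [0.172, -0.985, 0.001], [0.004, 0.0, -1.0]]
wrist_force: [0.1, 0.3, -0.7]
gripper_width: 0.006
```

Emit:
carry_out:
  commands: [0,0,2,0,0,0,0,0,2,0,0,0]

```text
time_s: 24.15
tcp_pos: [0.5151, -0.0049, 0.0806]
ee_rot: [[0.985, 0.172, 0.004], [0.172, -0.985, 0.0], [0.004, 0.001, -1.0]]
wrist_force: [-6.3, 2.3, 14.2]
gripper_width: 0.009
```

The height near the free edge is 0.0806, the same as further in, so the lid is level and shut. I'll back off and take a last look.

Emit:
carry_out:
  commands: [0,0,-4,0,0,0,0,0,-20,0,0,0,0,10,-40,0,0,0,0,40,-40,0,0,0,0,40,-20,0,0,0]

```text
time_s: 24.78
tcp_pos: [0.5297, -0.0937, 0.2072]
ee_rot: [[0.984, 0.178, 0.001], [0.178, -0.984, -0.001], [0.001, 0.001, -1.0]]
wrist_force: [1.6, -0.0, -0.8]
gripper_width: 0.004
```

Emit:
carry_out:
  commands: [0,40,0,0,0,0,0,20,0,0,0,0,0,0,0,0,0,0,0,0,0,0,0,0]

```text
time_s: 25.28
tcp_pos: [0.5416, -0.1565, 0.2098]
ee_rot: [[0.985, 0.174, 0.007], [0.174, -0.985, -0.001], [0.007, 0.002, -1.0]]
wrist_force: [-0.3, -0.1, 0.1]
gripper_width: 0.006
```

Run:
```python
from h import *
im=capture("side");cv2.imwrite("pics/side21.png",im[:,:,::-1])
crop("pics/side21.png","pics/s21c.png",160,100,200,190,3)
print(sense()['time_s'],sense()['wrist_force'])
```

```text
25.325 [0.07667595 0.53320405 0.12392832]
```

View pics/s21c.png

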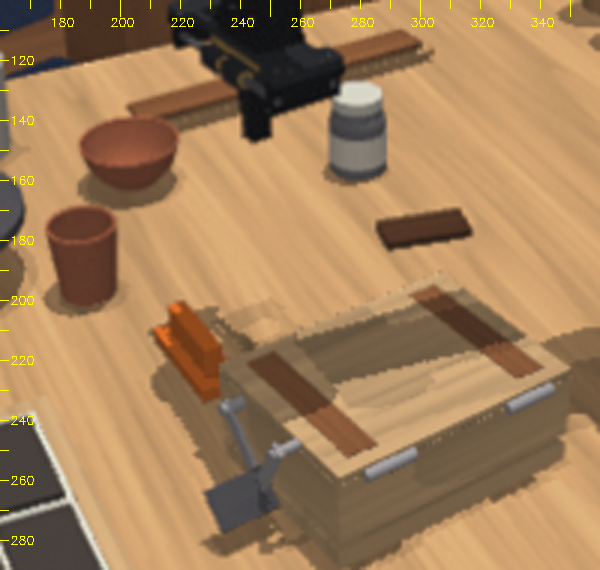

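The lid is shut, the gripper at (246,140) is well clear, and the other things are where they were. Handing in.

```bash
python3 -c "
from station import *
print(finish_job())"
```

```text
the job is handed in; nothing more can be done
None
```

The long press is in the chest beside its match, the stay is broken and the lid is shut. I handed the job in at about 25 s of the 66 s allowed; it reports no verdict.

**Press:** I gripped the brown press by its ridge and left the orange look-alike alone. I set it down between its match and the divider. The top view showed both presses flat and parallel before I touched the knee.

**Knee and lid:** The knee broke at 14 to 18 N and I pressed it about 62 mm down. That drew the lid to about 0.87 rad by a fit to the pictures. I then pushed the lid shut at about 3 N. The highest force I read on the chest was about 26 N, at the closing stop.

**Last checks:**
- **Lid level:** the lid top felt the same height near its free edge and further in (reported 0.0806 m both times). Its corners in the side picture match a shut lid.
- **Other things on the table:** the cup, jar, bowl, rib and orange press look unmoved in the last side view. I saw the cork block and brush unmoved one view earlier.
- **Wrist force:** it read near zero, so the arm was touching nothing.

**Disagreements:**
- **Fingertips:** the real tips sit about 19 mm above the reported TCP. The first grip was too shallow because of this. I re-gripped lower and allowed for it afterwards.
- **Rim height:** the picture fit gave 86 mm, but by feel it was about 90 mm.

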